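# Stopper a round-bottomed flask in the ratchet clamp

### The arm

A 6-joint arm with a two-finger parallel gripper is mounted at the origin on a cart in front of the work surface, level with it; the furniture and walls round the work are solid. World frame = base frame: x ahead of the robot, y to its left, z up, the work surface at z = 0. Lengths are in m, angles in rad, forces in N, time in s.
With the tool pointing down it reaches from about 0.3 to 0.85 m from the base axis. Payload 4.2 kg.
Tool frame: the origin (TCP) lies midway between the tips of the shut fingers; the grasp point (between the pads) lies 19 mm behind it; y points along the fingers, z is the direction in which the jaws open and shut, and the axes are right-handed (so a half turn about y gives the same grasp; the last joint's range is limited). The gripper opens to 91 mm and grips with 3 to 60 N. Pads are 32 mm wide; open, the fingers measure 118 mm over their backs; the gripper's body (76 mm by 178 mm) begins 60 mm behind the grasp point.
Start: joints at [1.155, 0.32, 1.565, -0, 1.257, -0.02], TCP at [0.222, 0.531, 0.214] pointing down, gripper open.
Joint ranges: [-3.11, 3.11], [-0.84, 2.01], [0.21, 2.61], [-1.34, 4.49], [0.05, 2.63], [-2.56, 2.56]. Speed limits (rad/s): [2.57, 2.57, 3.14, 3.14, 3.14, 3.14].

### API

Orientations are given as a 3x3 rotation matrix whose columns are the frame's x, y, z axes.
In Python, from cell import manip, imaging, order gives the robot as it stands.
- The arm moves only by the tool apply_moves, never from a script. Its argument "increments" is a list of rows, each a list of 3 entries, a list of its own where there are three numbers: the finger opening in mm, from 0 to 91.2, then the shift along the tool's x, y, z in mm, then the turn about the tool's y in rad. A call has 1 to 20 rows; each row shifts and turns the commanded pose from where the row before left it, along the tool's axes as they then stand; what a row does not reach is not made up. A row lasts 1/8 s, in which the tool goes at most 62.5 mm and 10.7 degrees, less where a joint would pass 70% of its speed; a pose out of reach is approached as far as the arm can. A call is refused whole if a number of a shift passes 62.5 or a number of a turn 0.188, either way. A call with a gripper value outside its range is refused whole. The fingers move at their own pace and stop on an object; "squeeze" is the grip in N (left out, the last holds). Time passes only in rows, so rows that do not move let the fingers close. It gives the time, the measured TCP pose, the force and the opening at its end, in the units of the state.
- manip.get_obs(): the state, without advancing time (a new reading comes with each control period).
- imaging.grab_frame(name): name is "side" or "top" or "wrist"; returns a dict with "color" (384x512x3 uint8, red, green, blue), "intrinsics" (3x3 intrinsics, pixels), "R" (3x3) and "t" (3): a world point X has camera coordinates R X + t; the wrist camera has in their place "T_tool_cam" (4x4, takes a point from camera to tool coordinates, whose origin is the TCP and whose axes are the tool frame's). Camera axes: x right, y down, z forward; pixel columns grow to the right and rows downward; lengths in m; the calibration is good to about 2 mm. A picture is of the moment at which its call begins: read the wrist's pose just before it. There is no depth.
- order.finish_job(): hands the job in, once; it reports no verdict.
The state is a dict: "time_s": time; "joints": joint angles; "qvel": joint speeds; "tau": joint torques, N m; "eef_pos": TCP position; "ee_rot": TCP orientation; "force": force on the tool from outside, world axes, zero at the start; "wrist_torque": the same for the moment, N m; "grip_width": finger opening in m.
Only numpy, scipy, OpenCV 4.12 (cv2) and the standard library are available. Lean on these libraries where they do the work, as an engineer would, in place of code of your own. Each camera call takes 0.05 s, during which the arm holds its last target.

### The job

Stand the amber round-bottomed flask upright in the rubber ring of the bench stoppering clamp, let go of it, and pump the clamp's trigger lightly until the jaw has pressed the stopper fully home; never touch the stopper itself (it is sterile), and ease off whenever the trigger goes firm, because leaning on it cracks the glass or bends the trigger. Then squeeze the clamp's release lever against the post beside it, slide the jaw all the way back up and let go. Leave the stoppered flask standing upright in its ring, without knocking anything else on the trolley about.

Things in the scene. Friction and masses are not known exactly. Their poses are not given: they have to be found in the camera images.
- capper: stoppering clamp: a ratchet bar clamp standing upright, fixed. White foot plate 12 mm thick, reaching 58 mm in front of, 85 mm behind and 62 mm to each side of the ring's axis; rubber ring on a tripod on it, toothed steel bar behind, grey jaw sliding on the bar. Origin on the ring's axis at the trolley top; x points back from ring to bar, y left seen from the front, z up; turned by up to 0.2 rad
- bar_top (a point): top of the toothed bar (18 x 16 mm, 26 mm black cap), 333 mm above the trolley, 62 mm behind the ring's axis
- ring_centre (a point): centre of the top edge of the rubber ring (inside 44, outside 68 mm across, 13 mm high, on three steel legs), 40 mm above the trolley. A flask that sits in it has its ball's centre 23 mm above this point, its lowest point 31 mm above the trolley. The ring centres the ball but the flask keeps the tilt at which it is let go
- capper_jaw: sliding jaw. Origin at the middle of the underside of its rubber pad (29 mm across, springy, 30 N per mm), straight above the ring. Axes as the clamp's. Its arm (30 mm wide, from 16 mm in front of the ring's axis back to the bar, 8 to 36 mm above this origin) blocks the way down to the ring from straight above: carry the flask in by the neck, the tool leaning some 30 degrees or more towards the front
- jaw_slide (a joint): how far the jaw is down the bar, m: 0 at the top stop, at most 0.085; the pad's underside is 0.252 minus this above the trolley. Starts at 0 to 0.010; the pad meets a raised stopper at about 0.057 to 0.060, and the stopper is home at about 0.067 to 0.071. Friction of 12 N holds the jaw where it is left; its ratchet lets it go down but not up until the release is squeezed
- trigger_hinge (a joint): trigger, rad: 0 at rest (raised), 0.80 pressed to its stop. The first 0.2 rad are free, the rest drives the jaw down 5 to 20 mm (least under load); the ratchet (6 mm teeth) keeps it. A spring lifts the trigger; let it right up before each press. Pressing at the pad takes 3 to 8 N with the jaw free, about 10 to 14 N while the tight stopper goes in (30 N at the jaw)
- capper_trigger: the trigger: black lever 110 mm long on the right of the jaw, lying along the clamp's y. Origin at its pivot, 62 mm behind and 34 mm right of the ring's axis, 30 mm above the jaw pad's underside; turns about x. Pressing it with more than 40 N, also against its own end stop, bends it
- trigger_pad (a point): middle of the upper face of the trigger's black ribbed finger pad (34 mm along the clamp's x, 40 mm along y), 62 mm behind and 124 mm right of the ring's axis, at rest 322 mm minus jaw_slide above the trolley. Pressed fully it goes 75 mm down relative to the jaw, sideways under 12 mm. With the stopper home it goes firm: each newton more on it adds about 4.5 N on the glass; 100 N cracks it
- release_hinge (a joint): release lever, rad: 0 at rest (it can rest at up to 0.15 while its pawl rides on a tooth), 0.28 fully squeezed, against a stop; above 0.2 the jaw is free to slide up. Squeezing takes about 5 N; a spring returns it
- release_grip (a point): point on the jaw between two uprights on its arm, 62 mm above the pad's underside, 14 mm behind the ring's axis: grey fixed post on the right, black release lever on the left, 46 mm over their outer faces at rest, 37 mm squeezed. Tops 18 mm above this point, arm 26 mm below it, head 26 mm behind (36 mm wide, top 4 mm below this point), bar 39 mm; uprights 26 mm deep along x. Squeeze along the clamp's y and lift with 15 to 20 N
- flask: amber glass flask with a round bottom, 146 mm tall without stopper, 0.14 to 0.26 kg: ball 64 mm across, neck 26 mm across from 64 to 140 mm above its lowest point, lip 32 mm across on top. Round about its own z axis (up, out of the mouth). Origin at its lowest point. Starts upright in the cork ring, lowest point 13 mm above the trolley
- flask_bulb (a point): centre of the flask's ball, 32 mm above its lowest point on the axis
- flask_stopper: black rubber stopper in the flask's mouth: a disc 28 mm across, 8 mm thick, on a plug that is already in the neck. The robot must not touch it. Origin on the flask's axis at the lip's level when the stopper stands 10 mm raised; sinks with the stopper
- stopper_slide (a joint): how far the stopper is pressed in, m: 0 when its disc stands 10 mm above the lip, 0.010 fully home, disc on the lip. Starts at 0 to 0.003
- cork_ring: loose cork ring lying on the trolley, 80 mm outside, 44 mm inside diameter, 22 mm high, in which the flask stands at first. Origin at the centre of its underside
- antiseptic: green conical antiseptic bottle with a dark cap, 64 mm wide, 160 mm tall, standing; a bystander. Origin at the centre of its underside
- holder_a: cream needle holder, 31 mm flange, 54 mm tall, standing on its flange; a bystander. Origin at the centre of its underside
- holder_b: a second cream needle holder like holder_a, 31 mm wide, 54 mm tall, standing; a bystander. Origin at the centre of its underside
- tape: roll of white paper tape lying flat, 48 mm across, 25 mm high; a bystander. Origin at the centre of its underside
- gauze: flat gauze packet 62 x 63 x 8 mm; a bystander. Origin at the centre of its underside
- pouch: flat sterile pouch 135 x 49 x 10 mm; a bystander. Origin at the centre of its underside

How it is judged:
By the outcome, as a careful person would: the job done as asked, in the order asked, and still so for the second after the job is handed in, with the robot touching nothing.
It also fails if it takes over 72 s, if anything falls off the work surface, if the arm or the gripper's body presses on something with over 40 N, if the wrist force passes 120 N, or if a joint passes its speed limit or range.

## Working session

There is one attempt and no reset: what is moved stays moved. The work goes in short steps, Python scripts to look and compute and a tool call to move; the robot and the scene stay as the last step left them, time stands still between calls to the robot, and variables do not carry over. Pictures are saved under pics/ and viewed, and the job is handed in when it is done.

Besides the shell and the picture viewer there is one more tool, called after "Request:" by a JSON object that holds its "name" and its "arguments". apply_moves: Moves the arm, as the interface text tells. Its arguments: {"type":"object","properties":{"increments":{"type":"array","items":{"type":"array"}},"squeeze":{"type":"number"}},"required":["increments"]}

```bash
ls; mkdir -p pics
python3 - <<'E'
from cell import manip, imaging, order
import cv2, numpy as np
o=manip.get_obs(); print(o)
for n in ["side","top","wrist"]:
    f=imaging.grab_frame(n); cv2.imwrite(f"pics/a_{n}.png",f["color"][:,:,::-1])
    print(n,f["intrinsics"],f.get("R"),f.get("t"),f.get("T_tool_cam"))
E
```

```text
pics
{'time_s': 0.0, 'joints': array([ 1.15499149e+00,  3.20285322e-01,  1.56569065e+00, -1.45675038e-05,
        1.25739249e+00, -1.99662364e-02]), 'qvel': array([ 7.96261022e-04,  7.42069566e-05, -6.91723589e-04, -1.19202928e-03,
       -1.61084687e-03,  1.04866708e-03]), 'tau': array([-1.02362553e-04, -4.12464809e+01, -2.31967485e+01,  7.27194850e-02,
        4.59026895e-02, -1.38185292e-04]), 'eef_pos': array([0.22148808, 0.53007381, 0.21311955]), 'ee_rot': array([[ 9.22675268e-01, -7.04617316e-04,  3.85577299e-01],
       [-3.85577942e-01, -1.63008903e-03,  9.22673828e-01],
       [-2.16066318e-05, -9.99998423e-01, -1.77572773e-03]]), 'force': array([0.16325952, 0.40882398, 0.79073592]), 'wrist_torque': array([0.00048179, 0.004868  , 0.02435859]), 'grip_width': 0.09124628184504967}
side [[397.78170476   0.         248.21950635]
 [  0.         397.78170476 195.04529361]
 [  0.           0.           1.        ]] [[ 0.99913865 -0.03743618 -0.01790237]
 [-0.03437812 -0.50513403 -0.86235594]
 [ 0.02324021  0.86222859 -0.50598591]] [-0.49159108  0.25720146  0.82448396] None
top [[356.11178798   0.         260.37863676]
 [  0.         356.11178798 195.45461171]
 [  0.           0.           1.        ]] [[ 0.02419774 -0.99928781  0.02895408]
 [-0.99776376 -0.02594562 -0.06159792]
 [ 0.06230528 -0.0273988  -0.99768099]] [0.08164653 0.51364183 1.03112463] None
wrist [[285.55426749   0.         256.95789311]
 [  0.         285.55426749 190.56900691]
 [  0.           0.           1.        ]] None None [[ 2.12397551e-04  9.67957542e-01  2.51113823e-01 -7.04225656e-02]
 [ 2.13591302e-04 -2.51113867e-01  9.67957530e-01 -1.70735187e-01]
 [ 9.99999955e-01 -1.51956081e-04 -2.60083282e-04  2.94281067e-04]
 [ 0.00000000e+00  0.00000000e+00  0.00000000e+00  1.00000000e+00]]
```

```bash
cat > h.py <<'E'
from cell import manip, imaging, order
import cv2, numpy as np
K={};RT={}
K['side']=np.array([[397.78170476,0,248.21950635],[0,397.78170476,195.04529361],[0,0,1]])
K['top']=np.array([[356.11178798,0,260.37863676],[0,356.11178798,195.45461171],[0,0,1]])
RT['side']=(np.array([[0.99913865,-0.03743618,-0.01790237],[-0.03437812,-0.50513403,-0.86235594],[0.02324021,0.86222859,-0.50598591]]),np.array([-0.49159108,0.25720146,0.82448396]))
RT['top']=(np.array([[0.02419774,-0.99928781,0.02895408],[-0.99776376,-0.02594562,-0.06159792],[0.06230528,-0.0273988,-0.99768099]]),np.array([0.08164653,0.51364183,1.03112463]))
def proj(n,X):
    R,t=RT[n]; c=np.atleast_2d(X)@R.T+t; p=c@K[n].T; return p[:,:2]/p[:,2:]
def ray(n,uv):
    R,t=RT[n]; d=R.T@np.linalg.solve(K[n],[uv[0],uv[1],1.]); return -R.T@t,d
def atz(n,uv,z):
    c,d=ray(n,uv); return c+d*(z-c[2])/d[2]
def tri(obs):
    A=np.zeros((3,3));b=np.zeros(3)
    for n,uv in obs:
        c,d=ray(n,uv); d=d/np.linalg.norm(d);P=np.eye(3)-np.outer(d,d);A+=P;b+=P@c
    return np.linalg.solve(A,b)
def snap(n,name,box=None,s=1):
    f=imaging.grab_frame(n)["color"][:,:,::-1]
    if box: x0,y0,x1,y1=box; f=f[y0:y1,x0:x1]
    f=cv2.resize(f,None,fx=s,fy=s,interpolation=cv2.INTER_CUBIC); cv2.imwrite(f"pics/{name}.png",f)
def crop(src,name,box,s):
    f=cv2.imread(f"pics/{src}.png"); x0,y0,x1,y1=box
    cv2.imwrite(f"pics/{name}.png",cv2.resize(f[y0:y1,x0:x1],None,fx=s,fy=s,interpolation=cv2.INTER_CUBIC))
E
python3 - <<'E'
from h import *
crop('a_top','b1',(160,120,370,280),3.8)
crop('a_side','b2',(150,140,350,340),3)
R,t=RT['top'];print(-R.T@t); R,t=RT['side'];print(-R.T@t)
E
```

```text
[0.44627303 0.12316672 1.05800871]
[ 0.48084857 -0.59937572  0.63017583]
```

Run:
```python
from h import *
np.set_printoptions(precision=4,suppress=True)
T=lambda u,v:(160+u/3.8,120+v/3.8)
S=lambda u,v:(150+u/3,140+v/3)
rt=atz('top',T(478,275),.04); rs=atz('side',S(335,440),.04)
print('ring',rt,rs,tri([('top',T(478,275)),('side',S(335,440))]))
bt=atz('top',T(508,122),.333); bs=atz('side',S(441,57),.333)
print('bar',bt,bs,tri([('top',T(508,122)),('side',S(441,57))]))
fl=atz('top',T(410,362),.012);fr=atz('top',T(562,342),.012);print('plate',fl,fr,np.linalg.norm(fr-fl),np.arctan2(*(fl-fr)[[1,0]])-np.pi/2)
print('plate side',[atz('side',S(*p),.012) for p in [(272,552),(243,430)]])
st=tri([('top',T(105,377)),('side',S(215,112))]);print('stopper top',st, atz('top',T(105,377),.174),atz('side',S(215,112),.174))
print('bulb', tri([('top',T(140,376)),('side',S(220,240))]))
print('trigpad',atz('top',T(727,98),.317),tri([('top',T(727,98)),('side',S(520,195))]))
for n,uv in [('tape',(223,196)),('hold_a',(117,188)),('hold_b',(315,487)),('gauze',(513,478)),('pouch',(110,497)),('anti',(190,125))]:
    print(n,atz('top',T(*uv),.03 if n[0]=='h' else .01))
```

```text
ring [0.5206 0.0224 0.04  ] [0.5219 0.0238 0.04  ] [0.5212 0.0225 0.0411]
bar [0.5829 0.0368 0.333 ] [0.5837 0.0249 0.333 ] [0.5847 0.036  0.3276]
plate [0.4539 0.071  0.012 ] [ 0.4723 -0.0467  0.012 ] 0.1190810806247905 0.15485892097083975
plate side [array([ 0.4754, -0.0489,  0.012 ]), array([0.4563, 0.0677, 0.012 ])]
stopper top [0.4388 0.2776 0.1692] [0.4382 0.2767 0.174 ] [0.4398 0.2684 0.174 ]
bulb [0.4379 0.2733 0.0445]
trigpad [ 0.603  -0.0874  0.317 ] [ 0.6066 -0.09    0.3089]
tape [0.5791 0.2192 0.01  ]
hold_a [0.5805 0.2979 0.03  ]
hold_b [0.358  0.1413 0.03  ]
gauze [ 0.3665 -0.0107  0.01  ]
pouch [0.3453 0.298  0.01  ]
anti [0.634  0.2465 0.01  ]
```

Request:
{"name": "apply_moves", "arguments": {"increments": [[91,[0,-20,0],0.1]]}}

```text
time_s: 0.28
eef_pos: [0.2212, 0.5294, 0.2322]
ee_rot: [[0.878, -0.002, 0.478], [-0.478, -0.004, 0.878], [0.0, -1.0, -0.005]]
force: [0.3, 0.2, 0.8]
grip_width: 0.0909
```

The turn entry only rolls the tool about its approach axis, but the task needs a lean. The row format allows "a list of its own where there are three numbers", so I'll check whether the turn entry takes three numbers. A refused call does no harm.

Request:
{"name": "apply_moves", "arguments": {"increments": [[91,[0,0,0],[0,0,0.05]]]}}

```text
invalid input at $.increments[0][2]: expected a number
```

```bash
python3 - <<'E'
from h import *
f=cv2.imread('pics/a_top.png'); f=cv2.convertScaleAbs(f,alpha=1.8); cv2.imwrite('pics/c1.png',cv2.resize(f,None,fx=1.55,fy=1.55))
f=cv2.imread('pics/a_side.png'); cv2.imwrite('pics/c2.png',cv2.resize(f,None,fx=1.55,fy=1.55))
E
cat >> h.py <<'E'
def plan(dworld,turn,n,R=None):
    """rows for straight world shift (m) + total roll, n rows; prints tool-axis increments"""
    if R is None: R=manip.get_obs()['ee_rot']
    R=np.array(R,float); d=np.array(dworld)/n*1000; out=[]
    for i in range(n):
        s=R.T@d; out.append([round(float(v),1) for v in s]+[round(turn/n,3)])
        R=R@cv2.Rodrigues(np.array([0,turn/n,0.]))[0]
    return out
def st():
    o=manip.get_obs(); np.set_printoptions(precision=4,suppress=True)
    print(o['time_s'],'q',o['joints'],'p',o['eef_pos'],'F',o['force'],'w',o['grip_width']); print(o['ee_rot']); return o
E
python3 - <<'E'
from h import *
st()
for r in plan([0.23,-0.45,0.31],2.47,14): print(r)
E
```

```text
0.275 q [ 1.155   0.3096  1.5327 -0.      1.3041  0.0827] p [0.2212 0.5294 0.2322] F [0.2732 0.1575 0.7698] w 0.09085723298914539
[[ 0.8783 -0.0019  0.4781]
 [-0.4781 -0.0044  0.8783]
 [ 0.0004 -1.     -0.0048]]
[29.8, -22.0, -20.5, 0.176]
[32.9, -22.0, -14.9, 0.176]
[35.0, -22.0, -8.9, 0.176]
[36.1, -22.0, -2.6, 0.176]
[36.0, -22.0, 3.7, 0.176]
[34.8, -22.0, 10.0, 0.176]
[32.5, -22.0, 15.9, 0.176]
[29.2, -22.0, 21.4, 0.176]
[25.0, -22.0, 26.2, 0.176]
[20.0, -22.0, 30.2, 0.176]
[14.4, -22.0, 33.2, 0.176]
[8.3, -22.0, 35.2, 0.176]
[2.0, -22.0, 36.1, 0.176]
[-4.4, -22.0, 35.9, 0.176]
```

Request:
{"name": "apply_moves", "arguments": {"increments": [[91,[29.8,-22,-20.5],0.176],[91,[32.9,-22,-14.9],0.176],[91,[35,-22,-8.9],0.176],[91,[36.1,-22,-2.6],0.176],[91,[36,-22,3.7],0.176],[91,[34.8,-22,10],0.176],[91,[32.5,-22,15.9],0.176],[91,[29.2,-22,21.4],0.176],[91,[25,-22,26.2],0.176],[91,[20,-22,30.2],0.176],[91,[14.4,-22,33.2],0.176],[91,[8.3,-22,35.2],0.176],[91,[2,-22,36.1],0.176],[91,[-4.4,-22,35.9],0.176]]}}

```text
time_s: 2.02
eef_pos: [0.4539, 0.0791, 0.5425]
ee_rot: [[-0.985, -0.0, 0.175], [-0.175, 0.0, -0.985], [0.0, -1.0, -0.0]]
force: [0.5, 0.8, 0.3]
grip_width: 0.0907
```

Run:
```python
from h import *
st(); snap('side','d1',None,1.5)
```

```text
2.025 q [0.1475 0.12   1.0224 0.0002 1.9994 1.5424] p [0.4539 0.0791 0.5425] F [0.4857 0.7526 0.3403] w 0.09067844132840364
[[-0.9846 -0.0002  0.175 ]
 [-0.175   0.0001 -0.9846]
 [ 0.0002 -1.     -0.0002]]
```

Run:
```python
import numpy as np
D=[(np.hypot(.22148808,.53007381),.21311955,.3203,1.5657),(np.hypot(.2212,.5294),.2322,.3096,1.5327),(np.hypot(.4539,.0791),.5425,.12,1.0224)]
A=[];b=[]
for r,z,a,e in D:
    A.append([1,0,np.sin(a),np.sin(a+e)]);b.append(r)
    A.append([0,1,np.cos(a),np.cos(a+e)]);b.append(z)
x,res,rk,sv=np.linalg.lstsq(A,b,rcond=None);print(x,res,sv,np.array(A)@x-b)
```

```text
[ 0.01564813 -0.12127123  0.49086457  0.42467512] [6.60783088e-07] [2.5444184  2.31138427 0.41430783 0.10856693] [-5.36657449e-04 -1.44671312e-04  5.68219418e-04  1.65924446e-04
 -3.15619684e-05 -2.12531347e-05]
```

Request:
{"name": "apply_moves", "arguments": {"increments": [[91,[0,-50,0],0],[91,[0,-50,0],0],[91,[-40,0,0],0],[91,[-40,0,0],0]]}}

```text
time_s: 2.58
eef_pos: [0.5324, 0.0949, 0.643]
ee_rot: [[-0.983, 0.003, 0.181], [-0.181, 0.001, -0.983], [-0.003, -1.0, -0.0]]
force: [1.2, 0.7, 0.7]
grip_width: 0.091
```

Run:
```python
from h import *
st()
```

```text
2.575 q [0.155  0.4397 0.2596 0.0002 2.4393 1.5436] p [0.5324 0.0949 0.643 ] F [1.2478 0.7088 0.7157] w 0.09095567445144524
[[-0.9834  0.0029  0.1814]
 [-0.1814  0.0006 -0.9834]
 [-0.0029 -1.     -0.    ]]
```

Right at the reach edge now. I'll push outwards a bit further and see what the arm does.

Request:
{"name": "apply_moves", "arguments": {"increments": [[91,[-30,0,0],0],[91,[-30,0,0],0]]}}

```text
time_s: 2.82
eef_pos: [0.5781, 0.1033, 0.6171]
ee_rot: [[-0.983, 0.011, 0.181], [-0.181, 0.002, -0.983], [-0.011, -1.0, -0.0]]
force: [-0.6, 0.6, 0.3]
grip_width: 0.091
```

Run:
```python
from h import *
st()
```

```text
2.825 q [0.1571 0.5083 0.2166 0.0006 2.4055 1.546 ] p [0.5781 0.1033 0.6171] F [-0.5893  0.5706  0.343 ] w 0.09099134563436083
[[-0.9834  0.011   0.1813]
 [-0.1812  0.0021 -0.9834]
 [-0.0112 -0.9999 -0.0001]]
```

Request:
{"name": "apply_moves", "arguments": {"increments": [[91,[-41,-45,0],0],[91,[-41,-45,0],0],[91,[-41,-45,0],0]]}}

```text
time_s: 3.2
eef_pos: [0.5986, 0.1075, 0.6283]
ee_rot: [[-0.977, 0.11, 0.181], [-0.18, 0.02, -0.984], [-0.111, -0.994, 0.0]]
force: [-0.5, 0.6, 0.3]
grip_width: 0.0912
```

Run:
```python
from h import *
st()
```

```text
3.2 q [0.1576 0.4938 0.2141 0.003  2.3223 1.5487] p [0.5986 0.1075 0.6283] F [-0.5458  0.5747  0.2534] w 0.09122239487604167
[[-0.9774  0.1095  0.1809]
 [-0.1798  0.0197 -0.9835]
 [-0.1113 -0.9938  0.0005]]
```

```bash
cat > kin.py <<'E'
import numpy as np
D=[((.22148808,.53007381,.21311955),.3203,1.5657,1.2574),((.2212,.5294,.2322),.3096,1.5327,1.3041),((.4539,.0791,.5425),.12,1.0224,1.9994),
((.5324,.0949,.643),.4397,.2596,2.4393),((.5781,.1033,.6171),.5083,.2166,2.4055),((.5986,.1075,.6283),.4938,.2141,2.3223)]
A=[];b=[]
for p,a,e,w in D:
    r=np.hypot(p[0],p[1]);s=a+e+w
    A.append([1,0,np.sin(a),np.sin(a+e),np.sin(s)]);b.append(r)
    A.append([0,1,np.cos(a),np.cos(a+e),np.cos(s)]);b.append(p[2])
x,res,rk,sv=np.linalg.lstsq(A,b,rcond=None)
if __name__=='__main__': print(x,sv,np.array(A)@x-b)
E
python3 kin.py
```

```text
[-0.00455958  0.20695922  0.61516058  0.42089695  0.44549939] [4.41073856 3.08551332 0.97953996 0.24924177 0.05807654] [ 0.01399318  0.00173283  0.01244929  0.00230179 -0.00888865  0.00454248
 -0.01124012 -0.00278256 -0.00835567 -0.00315546  0.00204197 -0.00263909]
```

```bash
cat > kin.py <<'E'
import numpy as np
from scipy.optimize import least_squares
D=[((.22148808,.53007381,.21311955),.3203,1.5657,1.2574),((.2212,.5294,.2322),.3096,1.5327,1.3041),((.4539,.0791,.5425),.12,1.0224,1.9994),
((.5324,.0949,.643),.4397,.2596,2.4393),((.5781,.1033,.6171),.5083,.2166,2.4055),((.5986,.1075,.6283),.4938,.2141,2.3223)]
def rows(a,e,w):
    s=a+e+w
    return [[1,0,np.sin(a),np.sin(a+e),np.sin(s),np.cos(a+e)],[0,1,np.cos(a),np.cos(a+e),np.cos(s),-np.sin(a+e)]]
A=[];b=[]
for p,a,e,w in D:
    A+=rows(a,e,w);b+=[np.hypot(p[0],p[1]),p[2]]
A=np.array(A);b=np.array(b);x,res,rk,sv=np.linalg.lstsq(A,b,rcond=None)
if __name__=='__main__': print(x,sv,A@x-b)
E
python3 kin.py
```

```text
[2.01612537e-04 1.39869442e-01 5.91625620e-01 4.16973841e-01
 3.35007417e-01 2.52555285e-02] [4.71857665 3.41021872 1.11696251 0.8978032  0.22053355 0.05614065] [-1.52404180e-05  1.77816423e-06  1.86375791e-05  8.41296477e-06
  9.03031618e-07 -2.40275343e-05 -2.50281931e-05  6.39728536e-05
  1.87168756e-05 -2.35341946e-06  2.01112484e-06 -4.77830288e-05]
```

```bash
cat > sim.py <<'E'
import numpy as np
from kin import x,rows
from scipy.optimize import least_squares
lo=np.array([-.84,.21,.05]);hi=np.array([2.01,2.61,2.63])
def fk(q):
    p=np.array(rows(*q))@x; return np.array([p[0],p[1],np.pi-sum(q)])  # r,z,lean
def ik(T,q0,w):
    f=lambda q:(fk(q)-T)*[1,1,w]
    return least_squares(f,np.clip(q0,lo+1e-6,hi-1e-6),bounds=(lo,hi)).x
def step(q,dx,dy,w):
    r,z,t=fk(q); d=np.array([-dx*np.cos(t)+dy*np.sin(t), -dx*np.sin(t)-dy*np.cos(t)])/1000
    return ik(np.array([r+d[0],z+d[1],t]),q,w)
E
python3 - <<'E'
from sim import *
np.set_printoptions(precision=3,suppress=True)
for w in [.2,.3,.4,.5,.7,1]:
    q=np.array([.5083,.2166,2.4055])
    for i in range(3): q=step(q,-41,-45,w)
    print(w,q,fk(q))
w=.35
for d in [(-41,-45),(-30,-54),(-20,-58),(-50,-36)]:
    q=np.array([.4938,.2141,2.3223]);print(d)
    for i in range(24):
        q=step(q,*d,w)
        if i%4==3: print(i+1,q,fk(q))
E
```

```text
0.2 [0.408 0.21  2.058] [0.648 0.709 0.465]
0.3 [0.446 0.21  2.175] [0.632 0.67  0.31 ]
0.4 [0.473 0.21  2.252] [0.621 0.646 0.207]
0.5 [0.49  0.21  2.297] [0.615 0.633 0.145]
0.7 [0.507 0.21  2.341] [0.608 0.621 0.083]
1 [0.518 0.21  2.367] [0.605 0.614 0.047]
(-41, -45)
4 [0.408 0.21  2.08 ] [0.641 0.705 0.444]
8 [0.288 0.21  1.87 ] [0.623 0.822 0.774]
12 [0.145 0.21  1.705] [0.55  0.95  1.081]
16 [-0.012  0.21   1.581] [0.428 1.066 1.362]
20 [-0.179  0.21   1.491] [0.268 1.154 1.619]
24 [-0.353  0.21   1.428] [0.082 1.206 1.857]
(-30, -54)
4 [0.359 0.21  2.138] [0.595 0.727 0.434]
8 [0.199 0.21  1.985] [0.534 0.847 0.748]
12 [0.024 0.21  1.866] [0.425 0.962 1.041]
16 [-0.16   0.21   1.778] [0.276 1.054 1.314]
20 [-0.351  0.21   1.713] [0.098 1.111 1.569]
24 [-0.546  0.21   1.667] [-0.096  1.127  1.811]
(-20, -58)
4 [0.328 0.21  2.192] [0.561 0.738 0.412]
8 [0.146 0.21  2.084] [0.471 0.852 0.703]
12 [-0.047  0.21   2.   ] [0.343 0.951 0.979]
16 [-0.246  0.21   1.937] [0.183 1.023 1.241]
20 [-0.45  0.21  1.89] [0.002 1.057 1.491]
24 [-0.656  0.21   1.856] [-0.187  1.049  1.732]
(-50, -36)
4 [0.454 0.21  2.03 ] [0.681 0.683 0.448]
8 [0.369 0.21  1.768] [0.702 0.792 0.794]
12 [0.255 0.21  1.558] [0.661 0.927 1.119]
16 [0.121 0.21  1.399] [0.561 1.06  1.412]
20 [-0.029  0.21   1.286] [0.416 1.172 1.675]
24 [-0.19   0.21   1.208] [0.238 1.25  1.913]
```

Request:
{"name": "apply_moves", "arguments": {"increments": [[91,[-41,-45,0],0],[91,[-41,-45,0],0],[91,[-41,-45,0],0],[91,[-41,-45,0],0],[91,[-41,-45,0],0],[91,[-41,-45,0],0]]}}

```text
time_s: 3.95
eef_pos: [0.6182, 0.1118, 0.6717]
ee_rot: [[-0.937, 0.3, 0.181], [-0.172, 0.054, -0.984], [-0.305, -0.952, 0.001]]
force: [-0.2, 0.6, 0.3]
grip_width: 0.091
```

Run:
```python
from h import *
st()
```

```text
3.95 q [0.1572 0.4395 0.215  0.0078 2.1769 1.5517] p [0.6182 0.1118 0.6717] F [-0.2075  0.6252  0.347 ] w 0.09098254513382377
[[-0.9366  0.3004  0.1806]
 [-0.1723  0.0541 -0.9836]
 [-0.3052 -0.9523  0.0011]]
```

Request:
{"name": "apply_moves", "arguments": {"increments": [[91,[-41,-45,0],0],[91,[-41,-45,0],0],[91,[-41,-45,0],0],[91,[-41,-45,0],0],[91,[-41,-45,0],0],[91,[-41,-45,0],0],[91,[-41,-45,0],0],[91,[-41,-45,0],0],[91,[-41,-45,0],0],[91,[-41,-45,0],0],[91,[-41,-45,0],0],[91,[-41,-45,0],0],[91,[-41,-45,0],0],[91,[-41,-45,0],0]]}}

```text
time_s: 5.7
eef_pos: [0.5086, 0.0932, 0.8744]
ee_rot: [[-0.67, 0.72, 0.18], [-0.124, 0.13, -0.984], [-0.732, -0.681, 0.002]]
force: [0.3, -0.5, -0.3]
grip_width: 0.0912
```

Run:
```python
from h import *
st()
```

```text
5.7 q [0.1408 0.1607 0.215  0.0302 1.945  1.553 ] p [0.5086 0.0932 0.8744] F [ 0.2524 -0.5332 -0.306 ] w 0.09119577124626582
[[-0.6701  0.7201  0.1801]
 [-0.1242  0.1305 -0.9836]
 [-0.7319 -0.6815  0.002 ]]
```

Request:
{"name": "apply_moves", "arguments": {"increments": [[91,[-41,-45,0],0],[91,[-41,-45,0],0]]}}

```text
time_s: 5.95
eef_pos: [0.4759, 0.0875, 0.9057]
ee_rot: [[-0.615, 0.768, 0.18], [-0.114, 0.139, -0.984], [-0.78, -0.626, 0.002]]
force: [-0.4, -0.1, -0.1]
grip_width: 0.0911
```

Run:
```python
from h import *
o=st()
print('jar knob',tri([('top',(125,253)),('side',(190.7,159.5))]), atz('top',(150,253),.1), atz('top',(150,240),.1))
R=o['ee_rot'];y=R[:,1]
print('lean',np.arccos(-y[2]),'head',np.arctan2(y[1],y[0]))
fl=np.array([.4385,.2735,.125]); 
for g in (0,.1): 
    T=fl+.019*y-np.array([1,.178,0])*g; W=T-.335*y; print(T,W,np.linalg.norm(W-[0,0,.14]))
T=np.array([.521,.0225,.143])+.019*y; W=T-.335*y; print(T,W,np.linalg.norm(W-[0,0,.14]))
```

```text
5.95 q [0.1328 0.1097 0.215  0.0387 1.9224 1.5523] p [0.4759 0.0875 0.9057] F [-0.354  -0.1228 -0.144 ] w 0.09106289643025844
[[-0.6151  0.7676  0.1801]
 [-0.1143  0.1392 -0.9837]
 [-0.7801 -0.6256  0.0021]]
jar knob [0.3483 0.4345 0.1472] [0.346  0.3853 0.1   ] [0.3802 0.3868 0.1   ]
lean 0.8948501222019811 head 0.17936695879080464
[0.4531 0.2761 0.1131] [0.1959 0.2295 0.3227] 0.3527759087172143
[0.3531 0.2583 0.1131] [0.0959 0.2117 0.3227] 0.29565027270832894
[0.5356 0.0251 0.1311] [ 0.2784 -0.0215  0.3407] 0.34390438543834645
```

Run:
```python
from h import *
o=st(); print(plan(np.array([.369,.261,.182])-o['eef_pos'],0,14)[0])
```

```text
5.95 q [0.1328 0.1097 0.215  0.0387 1.9224 1.5523] p [0.4759 0.0875 0.9057] F [-0.354  -0.1228 -0.144 ] w 0.09106289643025844
[[-0.6151  0.7676  0.1801]
 [-0.1143  0.1392 -0.9837]
 [-0.7801 -0.6256  0.0021]]
[43.6, 28.2, -13.7, 0.0]
```

Request:
{"name": "apply_moves", "arguments": {"increments": [[91,[43.6,28.2,-13.7],0],[91,[43.6,28.2,-13.7],0],[91,[43.6,28.2,-13.7],0],[91,[43.6,28.2,-13.7],0],[91,[43.6,28.2,-13.7],0],[91,[43.6,28.2,-13.7],0],[91,[43.6,28.2,-13.7],0],[91,[43.6,28.2,-13.7],0],[91,[43.6,28.2,-13.7],0],[91,[43.6,28.2,-13.7],0],[91,[43.6,28.2,-13.7],0],[91,[43.6,28.2,-13.7],0],[91,[0,0,0],0]]}}

```text
time_s: 7.58
eef_pos: [0.4028, 0.2069, 0.3279]
ee_rot: [[-0.644, 0.735, 0.212], [-0.132, 0.167, -0.977], [-0.753, -0.658, -0.011]]
force: [-0.6, -0.6, -0.2]
grip_width: 0.0911
```

Run:
```python
from h import *
st(); snap('wrist','e1',None,1.5); snap('top','e2'); crop('e2','e2',(150,120,370,290),3.6)
```

```text
7.575 q [ 0.715  -0.2907  2.1908 -0.7176  0.5714  2.557 ] p [0.4028 0.2069 0.3279] F [-0.6066 -0.6408 -0.1639] w 0.09106255082809436
[[-0.6443  0.7347  0.2123]
 [-0.1316  0.1669 -0.9771]
 [-0.7533 -0.6576 -0.0109]]
```

```bash
cat > arm.py <<'E'
import numpy as np
from scipy.spatial.transform import Rotation as Ro
from scipy.optimize import least_squares
from kin import x as kx
LO=np.array([-3.11,-.84,.21,-1.34,.05,-2.56]);HI=np.array([3.11,2.01,2.61,4.49,2.63,2.56])
def ry(a):return Ro.from_euler('y',a).as_matrix()
def rz(a):return Ro.from_euler('z',a).as_matrix()
# tool frame at flange: columns x,y,z in flange coords (flange z = approach)
C=np.array([[0,0,1.],[ -1,0,0],[0,1,0]]).T
def fk(q,C=None):
    a,h,L1,L2,d,e=kx
    B=rz(q[0])
    el=np.array([a,0,h])+ry(q[1])@[0,0,L1]
    w=el+ry(q[1]+q[2])@np.array([e,0,L2])
    F=ry(q[1]+q[2])@rz(q[3])@ry(q[4])@rz(q[5])
    return B@(w+F@[0,0,d]),B@F
def fit(R,q): # const such that F@C=R
    return fk(q)[1].T@R
E
python3 - <<'E'
from arm import *; from h import manip
np.set_printoptions(precision=4,suppress=True)
o=manip.get_obs()
tests=[(np.array([0.1475,0.12,1.0224,0.0002,1.9994,1.5424]),[0.4539,0.0791,0.5425],np.array([[-0.9846,-0.0002,0.175],[-0.175,0.0001,-0.9846],[0.0002,-1,-0.0002]])),
(np.array([0.1328,0.1097,0.215,0.0387,1.9224,1.5523]),[0.4759,0.0875,0.9057],np.array([[-0.6151,0.7676,0.1801],[-0.1143,0.1392,-0.9837],[-0.7801,-0.6256,0.0021]])),
(o['joints'],o['eef_pos'],o['ee_rot'])]
for q,p,R in tests:
    P,F=fk(q); print(P-p); print(F.T@R)
E
```

```text
[ 0.0018 -0.0113 -0.    ]
[[ 0.0001 -0.0001 -1.    ]
 [-1.      0.     -0.0001]
 [ 0.      1.      0.    ]]
[ 0.0012 -0.0115 -0.0002]
[[-0.      0.     -1.0001]
 [-1.      0.0001  0.    ]
 [ 0.0001  1.      0.    ]]
[ 0.0072 -0.0087 -0.0002]
[[ 0.  0. -1.]
 [-1. -0. -0.]
 [-0.  1.  0.]]
```

```bash
cat >> arm.py <<'E'
CT=np.array([[0,0,-1.],[-1,0,0],[0,1,0]])
LAT=0.0115
def FK(q):
    P,F=fk(q); return P+rz(q[0])@[0,LAT,0],F@CT
def IK(p,R,q0):
    f=lambda q:(lambda P,Q:np.r_[(P-p)*1,(Q.T@R-np.eye(3)).ravel()*.5])(*FK(q))
    s=least_squares(f,np.clip(q0,LO+1e-4,HI-1e-4),bounds=(LO,HI)); return s.x,np.sqrt(2*s.cost)
def tool(head,lean,flip):
    y=np.array([np.cos(head)*np.sin(lean),np.sin(head)*np.sin(lean),-np.cos(lean)])
    z=np.array([-np.sin(head),np.cos(head),0])*(1 if flip else -1)
    return np.array([np.cross(y,z),y,z]).T
E
python3 - <<'E'
from arm import *; from h import manip
np.set_printoptions(precision=3,suppress=True)
o=manip.get_obs()
print(FK(o['joints'])[0]-o['eef_pos'])
import itertools
ring=np.array([.521,.0225,0]); th=.17
X=np.array([np.cos(th),np.sin(th),0]);Y=np.array([-np.sin(th),np.cos(th),0]);Z=np.array([0,0,1.])
fl=np.array([.4385,.2735,.125])
for flip in (0,1):
  for head,lean in ((.18,.89),(.22,.86),(.18,.75),(.3,.86),(.4,.86)):
    R=tool(head,lean,flip);y=R[:,1]
    q0=o['joints'].copy(); q0[5]-=np.pi*flip
    print('flip',flip,head,lean)
    for n,g in dict(flask_pre=fl+.019*y-.11*y,flask=fl+.019*y,lift=fl+.019*y+[0,0,.08],ringpre=ring+[0,0,.147]+.019*y-.07*y,ring=ring+[0,0,.143]+.019*y,rel=ring+.014*X+.244*Z,reltop=ring+.014*X+.314*Z,trig=ring+.062*X-.124*Y+.33*Z,triglow=ring+.062*X-.124*Y+.19*Z).items():
        best=min((IK(g,R,s) for s in (q0,np.array([.15,0,2,0.,.6,1.55-3.14*flip]))),key=lambda t:t[1])
        print(n,g,best[0],round(best[1],4))
E
```

```text
[-0.  0. -0.]
flip 0 0.18 0.89
flask_pre [0.369 0.261 0.182] [ 0.569 -0.237  2.363 -0.76   0.299  2.56 ] 0.1269
flask [0.453 0.276 0.113] [ 0.465 -0.016  2.278 -0.809  0.159  2.56 ] 0.156
lift [0.453 0.276 0.193] [ 0.545 -0.077  2.218 -0.774  0.287  2.56 ] 0.1101
ringpre [0.482 0.015 0.179] [-0.188 -0.022  2.489  2.126  0.335 -0.818] 0.0
ring [0.536 0.025 0.131] [-0.118  0.181  2.472  2.577  0.44  -1.242] 0.0
rel [0.535 0.025 0.244] [-0.119 -0.059  2.29   1.39   0.235 -0.006] 0.0
reltop [0.535 0.025 0.314] [-0.119 -0.149  2.158  0.733  0.349  0.677] 0.0
trig [ 0.603 -0.089  0.33 ] [-0.404  0.001  1.983  0.935  0.561  0.322] 0.0
triglow [ 0.603 -0.089  0.19 ] [-0.404  0.179  2.209  1.668  0.445 -0.501] 0.0
flip 0 0.22 0.86
flask_pre [0.371 0.258 0.184] [ 0.597 -0.213  2.358 -0.761  0.3    2.56 ] 0.104
flask [0.453 0.277 0.113] [ 0.485  0.006  2.28  -0.816  0.15   2.56 ] 0.136
lift [0.453 0.277 0.193] [ 0.565 -0.059  2.223 -0.779  0.278  2.56 ] 0.0891
ringpre [0.483 0.014 0.18 ] [-0.222 -0.024  2.455  1.852  0.344 -0.597] 0.0
ring [0.535 0.026 0.131] [-0.143  0.172  2.445  2.387  0.404
[... 5295 characters left out ...]
ask_pre [0.375 0.247 0.184] [ 0.739 -0.165  2.44  -1.34   0.255 -0.006] 0.0308
flask [0.452 0.279 0.113] [ 0.614  0.032  2.306 -1.34   0.148 -0.08 ] 0.0924
lift [0.452 0.279 0.193] [ 0.638 -0.022  2.302 -1.34   0.179 -0.073] 0.0294
ringpre [0.485 0.007 0.18 ] [-0.018 -0.147  2.284  0.737  0.332 -2.56 ] 0.1212
ring [0.534 0.028 0.131] [ 0.055 -0.004  2.238  0.771  0.227 -2.56 ] 0.1402
rel [0.535 0.025 0.244] [-0.067 -0.091  2.134  0.724  0.437 -2.56 ] 0.0813
reltop [0.535 0.025 0.314] [-0.148 -0.131  2.044  0.704  0.587 -2.56 ] 0.0484
trig [ 0.603 -0.089  0.33 ] [-0.308  0.02   1.785  0.651  0.77  -2.56 ] 0.0985
triglow [ 0.603 -0.089  0.19 ] [-0.195  0.095  1.949  0.654  0.513 -2.56 ] 0.1627
```

```bash
cat > s.py <<'E'
from arm import *
np.set_printoptions(precision=2,suppress=True)
ring=np.array([.521,.0225,0]); th=.17
X=np.array([np.cos(th),np.sin(th),0]);Y=np.array([-np.sin(th),np.cos(th),0]);Z=np.array([0,0,1.])
fl=np.array([.4385,.2735,.125])
def pts(R):
    y=R[:,1]
    return dict(flask_pre=fl+.019*y-.09*y,flask=fl+.019*y,lift=fl+.019*y+[0,0,.06],ringpre=ring+[0,0,.147]+.019*y-.07*y,ring=ring+[0,0,.143]+.019*y,rel=ring+.014*X+.244*Z,reltop=ring+.014*X+.314*Z,trig=ring+.062*X-.124*Y+.33*Z,triglow=ring+.062*X-.124*Y+.19*Z)
if __name__=='__main__':
  for flip in (0,1):
   for lean in (.6,.7,.8,.9,1.0,1.1):
    R=tool(.2,lean,flip); print('flip',flip,'lean',lean)
    for n,g in pts(R).items():
        sols=[]
        for a in (-1,0,1,2,3,4):
          for b in (-1.5,0,1.5):
            q,e=IK(g,R,np.array([np.arctan2(g[1],g[0]),0,2.2,a,.6,b]))
            if e<.003 and not any(np.abs(q-s).max()<.05 for s in sols): sols.append(q)
        print(' ',n,*[f'{q}' for q in sols])
E
python3 s.py
```

```text
flip 0 lean 0.6
  flask_pre
  flask
  lift
  ringpre [-0.1  -0.02  2.22  0.45  0.4   0.9 ]
  ring [-0.07  0.14  2.26  0.74  0.23  0.62]
  rel [-0.07 -0.02  2.06  0.3   0.54  1.09]
  reltop [-0.07 -0.08  1.93  0.23  0.72  1.17]
  trig [-0.32  0.06  1.75  0.39  0.83  0.86]
  triglow [-0.32  0.18  1.99  0.6   0.52  0.59]
flip 0 lean 0.7
  flask_pre
  flask
  lift
  ringpre [-0.14 -0.04  2.31  0.84  0.29  0.49]
  ring [-0.09  0.14  2.33  1.59  0.19 -0.25]
  rel [-0.09 -0.04  2.14  0.48  0.41  0.9 ]
  reltop [-0.09 -0.11  2.01  0.34  0.59  1.06]
  trig [-0.35  0.04  1.83  0.53  0.73  0.71]
  triglow [-0.35  0.17  2.06  0.91  0.44  0.27]
flip 0 lean 0.8
  flask_pre
  flask [ 0.78  0.21  2.4   4.31  0.44 -2.27]
  lift
  ringpre [-0.18 -0.04  2.4   1.52  0.27 -0.22]
  ring [-0.11  0.15  2.4   2.26  0.29 -0.94]
  rel [-0.11 -0.06  2.22  0.84  0.3   0.53]
  reltop [-0.11 -0.13  2.08  0.52  0.47  0.88]
  trig [-0.39  0.02  1.91  0.73  0.64  0.52]
  triglow [-0.39  0.17  2.14  1.29  0.43 -0.13]
flip 0 lean 0.9
  flask_pre
  flask [ 0.81  0.26  2.46  4.08  0.59 -2.01]
  lift [ 0.81  0.11  2.38  4
[... 2181 characters left out ...]
8  2.53  0.47  1.91]
  rel
  reltop [-0.14 -0.15  2.16  0.81  0.36 -2.56]
  trig
  triglow
flip 1 lean 1.0
  flask_pre [1.05 0.11 2.56 4.34 0.75 1.05]
  flask [0.85 0.32 2.53 3.96 0.78 1.31]
  lift [0.85 0.15 2.45 4.2  0.63 1.  ]
  ringpre [-0.26  0.04  2.59  2.38  0.57  1.99]
  ring [-0.16  0.24  2.55  2.65  0.68  1.76]
  rel [-0.16 -0.04  2.37  2.04  0.34  2.45]
  reltop
  trig
  triglow [-0.45  0.21  2.28  1.95  0.58  2.3 ]
flip 1 lean 1.1
  flask_pre
  flask [0.89 0.4  2.58 3.89 0.98 1.45]
  lift [0.89 0.21 2.51 4.05 0.8  1.2 ]
  ringpre
  ring [-0.18  0.32  2.61  2.71  0.91  1.67]
  rel [-0.19 -0.01  2.45  2.36  0.5   2.1 ]
  reltop
  trig
  triglow [-0.48  0.26  2.34  2.14  0.73  2.08]
```

```bash
cat > s2.py <<'E'
from arm import *
from s import ring,X,Y,Z,fl
np.set_printoptions(precision=2,suppress=True)
def key(R,dg=.0):
    y=R[:,1]
    F=fl+[0,0,dg]+.019*y; G=ring+[0,0,.143+dg]+.019*y
    return [('trig',ring+.062*X-.124*Y+.34*Z),('triglow',ring+.062*X-.124*Y+.19*Z),('reltop',ring+.014*X+.314*Z),('rel',ring+.014*X+.244*Z),
     ('ring',G),('rpre',G-[.06,.01,-.045]),('rpre2',G-[.08,-.07,-.06]),('mid',(F+G)/2+[-.04,0,.06]),('lift',F+[0,0,.08]),('flask',F)]
def chain(R,q0,ks):
    out=[];q=q0
    for n,g in ks:
        q,e=IK(g,R,q); out.append((n,q,e))
    return out
if __name__=='__main__':
  for lean in (.85,.9,.95,1.0,1.05):
    for head in (.1,.17,.25,.35):
      R=tool(head,lean,0); c=chain(R,np.array([-.42,0,2,1.,.58,.2]),key(R))
      Q=np.array([k[1] for k in c]); m=np.minimum(Q-LO,HI-Q)
      print(lean,head,'maxerr',max(k[2] for k in c).round(4),[k[0] for k in c if k[2]>.002],'margin',m.min(0), 'j4min',Q[:,4].min())
E
python3 s2.py
```

```text
0.85 0.1 maxerr 0.0434 ['mid', 'lift'] margin [2.26 0.69 0.13 0.   0.09 0.  ] j4min 0.144752425299919
0.85 0.17 maxerr 0.0299 ['lift'] margin [2.3  0.7  0.13 0.   0.03 0.08] j4min 0.08199505252470683
0.85 0.25 maxerr 0.0161 ['lift'] margin [2.35 0.71 0.14 0.   0.08 0.  ] j4min 0.1321235183894583
0.85 0.35 maxerr 0.0082 ['lift'] margin [2.42 0.73 0.14 0.13 0.09 0.  ] j4min 0.14189294938649272
0.9 0.1 maxerr 0.0283 ['lift'] margin [2.23 0.68 0.09 0.   0.07 0.18] j4min 0.11520986252032761
0.9 0.17 maxerr 0.0138 ['lift'] margin [2.28 0.69 0.1  0.   0.13 0.1 ] j4min 0.17888048414411833
0.9 0.25 maxerr 0.0 [] margin [2.33 0.7  0.1  0.01 0.16 0.02] j4min 0.20920160363227222
0.9 0.35 maxerr 0.0 [] margin [2.41 0.72 0.1  0.26 0.18 0.15] j4min 0.23414326996699467
0.95 0.1 maxerr 0.0135 ['lift'] margin [2.21 0.68 0.05 0.   0.1  0.2 ] j4min 0.15045525544199903
0.95 0.17 maxerr 0.0 [] margin [2.26 0.69 0.06 0.02 0.2  0.14] j4min 0.24714295230733657
0.95 0.25 maxerr 0.0 [] margin [2.31 0.7  0.06 0.18 0.25 0.2 ] j4min 0.3041340037582098
0.95 0.35 maxerr 0.0 [] margin [2.4  0.72 0.06 0.46 0.29 0.35] j4min 0.3365732801347208
1.0 0.1 maxerr 0.0 [] margin [2.19 0.68 0.01 0.01 0.09 0.23] j4min 0.14479114487085298
1.0 0.17 maxerr 0.0 [] margin [2.24 0.68 0.02 0.13 0.21 0.28] j4min 0.26361622182965433
1.0 0.25 maxerr 0.0 [] margin [2.3  0.7  0.02 0.31 0.35 0.35] j4min 0.39714789458351274
1.0 0.35 maxerr 0.0 [] margin [2.39 0.72 0.02 0.59 0.4  0.5 ] j4min 0.4474237785121987
1.05 0.1 maxerr 0.0103 ['rpre', 'rpre2'] margin [2.17 0.68 0.   0.09 0.1  0.34] j4min 0.14590210744362153
1.05 0.17 maxerr 0.0072 ['rpre', 'rpre2'] margin [2.22 0.69 0.   0.23 0.22 0.39] j4min 0.27162726006123017
1.05 0.25 maxerr 0.0069 ['rpre2', 'mid'] margin [2.28 0.7  0.   0.41 0.36 0.47] j4min 0.4107232436242308
1.05 0.35 maxerr 0.0055 ['rpre2', 'mid'] margin [2.37 0.73 0.   0.68 0.49 0.6 ] j4min 0.5388611733247859
```

```bash
cat >> arm.py <<'E'
VM=np.array([2.57,2.57,3.14,3.14,3.14,3.14])*.7/8
def path(q,R,wps,n):
    """wps list of world pts, n rows each; R fixed. prints worst speed ratio and err per leg"""
    p=FK(q)[0]
    for w,k in zip(wps,n):
        w=np.array(w,float);mx=0;er=0;dj=9
        for i in range(1,k+1):
            q2,e=IK(p+(w-p)*i/k,R,q); mx=max(mx,(np.abs(q2-q)/VM).max()); er=max(er,e); q=q2
            dj=min(dj,np.minimum(q-LO,HI-q).min())
        print(w,k,'speed',round(mx,2),'err',round(er,4),'marg',round(dj,3),'q',q); p=w
    return q
E
python3 - <<'E'
from arm import *; from h import manip
np.set_printoptions(precision=2,suppress=True)
o=manip.get_obs();R0=o['ee_rot']
path(o['joints'],R0,[(.46,.165,.87)],[11])
R=tool(.24,.97,0)
q0,e=IK(np.array([.42,.15,.93]),R,np.array([.25,.06,.215,.1,1.9,1.5]));print(q0,e)
y=R[:,1]; lift=np.array([.4385,.2735,.125])+.019*y+[0,0,.08]
path(q0,R,[(.45,-.08,.45),(.44,-.03,.25),(.44,.08,.22),(.44,.16,.20),lift,lift-[0,0,.08]],[12,5,5,5,6,6])
E
```

```text
[0.46 0.17 0.87] 11 speed 1.1 err 0.0 marg 0.184 q [ 0.42  0.04  0.45 -0.15  1.8   1.68]
[ 0.44  0.03  0.29 -0.17  1.86  1.64] 3.541227887430952e-08
[ 0.45 -0.08  0.45] 12 speed 1.19 err 0.0 marg 0.404 q [-0.73 -0.31  1.97  0.92  1.02  0.29]
[ 0.44 -0.03  0.25] 5 speed 0.77 err 0.0 marg 0.169 q [-0.57 -0.19  2.44  1.43  0.65 -0.36]
[0.44 0.08 0.22] 5 speed 1.24 err 0.0 marg 0.075 q [ 0.02 -0.18  2.54  2.32  0.25 -0.89]
[0.44 0.16 0.2 ] 5 speed 1.27 err 0.0 marg 0.064 q [ 0.44 -0.08  2.54  3.69  0.33 -1.98]
[0.45 0.28 0.19] 6 speed 0.59 err 0.0 marg 0.085 q [ 0.81  0.08  2.41  4.28  0.51 -2.31]
[0.45 0.28 0.11] 6 speed 0.33 err 0.0 marg 0.089 q [ 0.81  0.29  2.52  3.9   0.71 -1.84]
```

Run:
```python
from h import *
o=st(); print(plan(np.array([.46,.165,.87])-o['eef_pos'],0,13)[0]); print(plan([0,0,.06],0,1))
```

```text
7.675 q [ 0.7159 -0.292   2.1835 -0.7182  0.5711  2.557 ] p [0.4046 0.2089 0.333 ] F [ 0.0159  0.5253 -0.0692] w 0.0909110547563861
[[-0.6389  0.739   0.2137]
 [-0.1284  0.1714 -0.9768]
 [-0.7585 -0.6515 -0.0147]]
[-33.6, -24.3, 3.6, 0.0]
[[-45.5, -39.1, -0.9, 0.0]]
```

Request:
{"name": "apply_moves", "arguments": {"increments": [[91,[-33.6,-24.3,3.6],0],[91,[-33.6,-24.3,3.6],0],[91,[-33.6,-24.3,3.6],0],[91,[-33.6,-24.3,3.6],0],[91,[-33.6,-24.3,3.6],0],[91,[-33.6,-24.3,3.6],0],[91,[-33.6,-24.3,3.6],0],[91,[-33.6,-24.3,3.6],0],[91,[-33.6,-24.3,3.6],0],[91,[-33.6,-24.3,3.6],0],[91,[-33.6,-24.3,3.6],0],[91,[-33.6,-24.3,3.6],0],[91,[-33.6,-24.3,3.6],0],[91,[-45,-39,0],0],[91,[-45,-39,0],0],[91,[-45,-39,0],0],[91,[-45,-39,0],0]]}}

```text
time_s: 9.8
eef_pos: [0.4195, 0.1436, 0.9457]
ee_rot: [[-0.531, 0.818, 0.222], [-0.103, 0.198, -0.975], [-0.841, -0.541, -0.02]]
force: [-0.3, -0.7, 0.0]
grip_width: 0.091
```

Run:
```python
from h import *
o=st();y=o['ee_rot'][:,1];print(np.arccos(-y[2]),np.arctan2(y[1],y[0]))
```

```text
9.8 q [ 0.4196  0.0512  0.2141 -0.161   1.8806  1.6451] p [0.4195 0.1436 0.9457] F [-0.2847 -0.7033  0.0141] w 0.09103229165470872
[[-0.5311  0.8177  0.222 ]
 [-0.1033  0.1976 -0.9748]
 [-0.841  -0.5406 -0.0204]]
0.9995892492788927 0.23704765225023464
```

```bash
cat > p1.py <<'E'
from arm import *; from h import manip
import cv2
np.set_printoptions(precision=2,suppress=True)
o=manip.get_obs();R=o['ee_rot']@cv2.Rodrigues(np.array([0,-.0243,0]))[0]; print(R)
y=R[:,1]; lift=np.array([.4385,.2735,.125])+.019*y+[0,0,.08]
q=path(o['joints'],R,[(.45,-.08,.45),(.45,-.03,.25),(.45,.08,.22),(.45,.16,.20),lift,lift-[0,0,.08],lift,(.46,.14,.2)],[14,5,6,7,6,6,4,5])
G=np.array([.521,.0225,.143])+.019*y
path(q,R,[G+[-.06,-.01,.045],G+[0,0,.004],G+[-.03,-.005,.02],G+[-.1,-.02,.08]],[5,5,5,5])
E
python3 p1.py
```

```text
[[-0.53  0.82  0.23]
 [-0.13  0.2  -0.97]
 [-0.84 -0.54  0.  ]]
[ 0.45 -0.08  0.45] 14 speed 1.21 err 0.0 marg 0.338 q [-0.74 -0.31  2.    0.96  1.02  0.24]
[ 0.45 -0.03  0.25] 5 speed 0.83 err 0.0 marg 0.158 q [-0.56 -0.17  2.45  1.53  0.64 -0.46]
[0.45 0.08 0.22] 6 speed 1.0 err 0.0 marg 0.064 q [ 0.01 -0.15  2.55  2.47  0.31 -1.05]
[0.45 0.16 0.2 ] 7 speed 0.71 err 0.0 marg 0.054 q [ 0.43 -0.05  2.55  3.59  0.39 -1.88]
[0.45 0.28 0.19] 6 speed 0.59 err 0.0 marg 0.073 q [ 0.82  0.09  2.43  4.21  0.56 -2.23]
[0.45 0.28 0.11] 6 speed 0.31 err 0.0 marg 0.071 q [ 0.82  0.31  2.54  3.87  0.77 -1.8 ]
[0.45 0.28 0.19] 4 speed 0.45 err 0.0 marg 0.096 q [ 0.82  0.09  2.43  4.21  0.56 -2.23]
[0.46 0.14 0.2 ] 5 speed 1.0 err 0.0 marg 0.059 q [ 0.32 -0.05  2.55  3.34  0.37 -1.71]
[0.48 0.02 0.18] 5 speed 1.07 err 0.0 marg 0.026 q [-0.3   0.03  2.58  2.26  0.59 -1.09]
[0.54 0.03 0.14] 5 speed 0.27 err 0.0 marg 0.036 q [-0.19  0.23  2.54  2.54  0.67 -1.32]
[0.51 0.02 0.15] 5 speed 0.08 err 0.0 marg 0.04 q [-0.24  0.15  2.57  2.45  0.65 -1.25]
[0.44 0.01 0.21] 5 speed 0.54 err 0.0 marg 0.033 q [-0.42 -0.14  2.57  1.86  0.56 -0.73]
```

Run:
```python
from h import *
o=st(); print(plan(np.array([.45,-.08,.45])-o['eef_pos'],0,17,o['ee_rot']@cv2.Rodrigues(np.array([0,-.0243,0]))[0])[0])
```

```text
9.8 q [ 0.4196  0.0512  0.2141 -0.161   1.8806  1.6451] p [0.4195 0.1436 0.9457] F [-0.2847 -0.7033  0.0141] w 0.09103229165470872
[[-0.5311  0.8177  0.222 ]
 [-0.1033  0.1976 -0.9748]
 [-0.841  -0.5406 -0.0204]]
[25.3, 14.6, 13.2, 0.0]
```

Request:
{"name": "apply_moves", "arguments": {"increments": [[91,[25.3,14.6,13.2],-0.024],[91,[25.3,14.6,13.2],0],[91,[25.3,14.6,13.2],0],[91,[25.3,14.6,13.2],0],[91,[25.3,14.6,13.2],0],[91,[25.3,14.6,13.2],0],[91,[25.3,14.6,13.2],0],[91,[25.3,14.6,13.2],0],[91,[25.3,14.6,13.2],0],[91,[25.3,14.6,13.2],0],[91,[25.3,14.6,13.2],0],[91,[25.3,14.6,13.2],0],[91,[25.3,14.6,13.2],0],[91,[25.3,14.6,13.2],0],[91,[25.3,14.6,13.2],0],[91,[25.3,14.6,13.2],0],[91,[25.3,14.6,13.2],0]]}}

```text
time_s: 11.92
eef_pos: [0.4494, -0.0795, 0.4539]
ee_rot: [[-0.524, 0.819, 0.233], [-0.135, 0.19, -0.972], [-0.841, -0.541, 0.012]]
force: [-0.1, -0.7, -0.7]
grip_width: 0.0911
```

Run:
```python
from h import *
from arm import path
o=st(); f=imaging.grab_frame('wrist'); cv2.imwrite('pics/f1.png',cv2.resize(f['color'][:,:,::-1],None,fx=1.5,fy=1.5))
p=o['eef_pos']
for w,n in [((.45,-.03,.25),5),((.45,.08,.22),6),((.45,.16,.20),7)]:
    print(plan(np.array(w)-p,0,n)[0],n); p=np.array(w)
y=o['ee_rot'][:,1];lift=np.array([.4385,.2735,.125])+.019*y+[0,0,.08]; print(plan(lift-p,0,6)[0],lift)
```

```text
11.925 q [-0.7383 -0.3217  1.9912  0.9531  1.013   0.2526] p [ 0.4494 -0.0795  0.4539] F [-0.1133 -0.6694 -0.7105] w 0.09113431576916002
[[-0.5241  0.8192  0.2328]
 [-0.1355  0.1896 -0.9725]
 [-0.8408 -0.5412  0.0116]]
[32.8, 24.3, -9.9, 0.0] 5
[1.8, 6.2, -17.9, 0.0] 6
[0.9, 3.7, -11.1, 0.0] 7
[-2.2, 4.8, -18.8, 0.0] [0.4541 0.2771 0.1947]
```

```bash
cat > clampfit.py <<'E'
from h import *
from scipy.optimize import least_squares
TC=np.array([[2.12397551e-04,9.67957542e-01,2.51113823e-01,-7.04225656e-02],[2.13591302e-04,-2.51113867e-01,9.67957530e-01,-1.70735187e-01],[9.99999955e-01,-1.51956081e-04,-2.60083282e-04,2.94281067e-04],[0,0,0,1]])
KW=np.array([[285.55426749,0,256.95789311],[0,285.55426749,190.56900691],[0,0,1]])
def addw(name,p,R):
    T=np.eye(4);T[:3,:3]=R;T[:3,3]=p;C=np.linalg.inv(T@TC);RT[name]=(C[:3,:3],C[:3,3]);K[name]=KW
def clamp(v,loc):
    x,y,th=v[:3];c,s=np.cos(th),np.sin(th)
    return np.array([x+c*loc[0]-s*loc[1],y+s*loc[0]+c*loc[1],loc[2]])
T=lambda u,v:(160+u/3.8,120+v/3.8)
S=lambda u,v:(150+u/3,140+v/3)
W1=(np.array([.4494,-.0795,.4539]),np.array([[-0.5241,0.8192,0.2328],[-0.1355,0.1896,-0.9725],[-0.8408,-0.5412,0.0116]]))
addw('w1',*W1)
def res(v,verbose=False):
    sl=v[3];ring=[0,0,.04];bar=[.062,0,.333];pad=[.062,-.124,.322-sl]
    obs=[('top',T(478,275),ring),('side',S(335,440),ring),('top',T(508,122),bar),('side',S(441,50),bar),('w1',(294/1.5,272/1.5),bar),
     ('top',T(727,98),pad),('side',S(515,188),pad),('w1',(433/1.5,302/1.5),pad)]
    e=[proj(n,clamp(v,l))[0]-uv for n,uv,l in obs]
    if verbose:
        for o,k in zip(obs,e): print(o[0],o[2],k)
    return np.ravel(e)
if __name__=='__main__':
    s=least_squares(res,[.521,.0225,.17,.005],loss='soft_l1');print(s.x);res(s.x,True)
E
python3 clampfit.py
```

```text
[0.52308651 0.02390248 0.16419552 0.01067499]
top [0, 0, 0.04] [-0.49832475 -0.86734839]
side [0, 0, 0.04] [ 0.54105993 -0.06594609]
top [0.062, 0, 0.333] [ 1.32437345 -0.63299553]
side [0.062, 0, 0.333] [-0.44760001  0.10860021]
w1 [0.062, 0, 0.333] [0.0530738  2.29723577]
top [0.062, -0.124, np.float64(0.3113250118196936)] [-0.3315182  -0.15732597]
side [0.062, -0.124, np.float64(0.3113250118196936)] [-1.01524726  0.62993595]
w1 [0.062, -0.124, np.float64(0.3113250118196936)] [-0.28616771 -1.2886536 ]
```

Request:
{"name": "apply_moves", "arguments": {"increments": [[91,[32.8,24.3,-9.9],0],[91,[32.8,24.3,-9.9],0],[91,[32.8,24.3,-9.9],0],[91,[32.8,24.3,-9.9],0],[91,[32.8,24.3,-9.9],0],[91,[1.8,6.2,-17.9],0],[91,[1.8,6.2,-17.9],0],[91,[1.8,6.2,-17.9],0],[91,[1.8,6.2,-17.9],0],[91,[1.8,6.2,-17.9],0],[91,[1.8,6.2,-17.9],0],[91,[1,3.8,-11.1],0],[91,[1,3.8,-11.1],0],[91,[1,3.8,-11.1],0],[91,[1,3.8,-11.1],0],[91,[1,3.8,-11.1],0],[91,[1,3.8,-11.1],0],[91,[1,3.8,-11.1],0],[91,[0,0,0],0]]}}

```text
time_s: 14.35
eef_pos: [0.4509, 0.1648, 0.1997]
ee_rot: [[-0.525, 0.818, 0.236], [-0.125, 0.2, -0.972], [-0.842, -0.54, -0.003]]
force: [-0.9, 0.6, 0.3]
grip_width: 0.091
```

Run:
```python
from h import *
o=st(); f=imaging.grab_frame('wrist'); cv2.imwrite('pics/g1.png',cv2.resize(f['color'][:,:,::-1],None,fx=1.5,fy=1.5))
snap('side','g2'); crop('g2','g2',(120,120,340,320),3.5)
```

```text
14.35 q [ 0.4482 -0.0435  2.5501  3.6108  0.3948 -1.8918] p [0.4509 0.1648 0.1997] F [-0.8899  0.5913  0.326 ] w 0.09099200082231527
[[-0.525   0.8177  0.2361]
 [-0.1252  0.2002 -0.9717]
 [-0.8419 -0.5397 -0.0027]]
```

Run:
```python
from h import *
from arm import *
T=lambda u,v:(150+u/3.6,120+v/3.6)
print('stop',atz('top',T(137,357),.176), 'lip-neck',)
crop('e2','z',(60,280,260,430),4)
o=manip.get_obs();R=o['ee_rot'];y=R[:,1]
fl=np.array([.4388,.2745,.125])+.019*y
q=path(o['joints'],R,[(.451,.165,.24),fl+[0,0,.127],fl],[3,5,7])
print(fl)
print(plan([0,0,.04],0,2)[0],plan(fl+[0,0,.127]-np.array([.451,.165,.24]),0,5)[0],plan([0,0,-.127],0,7)[0])
```

```text
stop [0.43835493 0.27531151 0.176     ] lip-neck
[0.451 0.165 0.24 ] 3 speed 0.55 err 0.0 marg 0.085 q [ 0.45084239 -0.14271881  2.46775697  3.95626785  0.24661883 -2.25165348]
[0.45431805 0.27826315 0.24170297] 5 speed 0.72 err 0.0016 marg 0.0 q [ 0.82086567 -0.00450867  2.34974657  4.49        0.49385399 -2.54583461]
[0.45431805 0.27826315 0.11470297] 7 speed 0.46 err 0.0 marg 0.074 q [ 0.82341198  0.31270332  2.53637853  3.87598089  0.76569379 -1.80097695]
[0.45431805 0.27826315 0.11470297]
[-16.8, -10.8, -0.0, 0.0] [-3.5, 4.8, -21.9, 0.0] [15.2, 9.8, 0.0, 0.0]
```

Request:
{"name": "apply_moves", "arguments": {"increments": [[91,[-8.4,-5.4,0],0],[91,[-8.4,-5.4,0],0],[91,[-3.2,5.1,-22],0],[91,[-3.2,5.1,-22],0],[91,[-3.2,5.1,-22],0],[91,[-3.2,5.1,-22],0],[91,[-3.2,5.1,-22],0],[91,[0,0,0],0]]}}

```text
time_s: 15.45
eef_pos: [0.4529, 0.2778, 0.2163]
ee_rot: [[-0.529, 0.815, 0.235], [-0.126, 0.198, -0.972], [-0.839, -0.544, -0.002]]
force: [-0.3, -0.6, -0.0]
grip_width: 0.091
```

Run:
```python
from h import *
o=st(); f=imaging.grab_frame('wrist'); cv2.imwrite('pics/i1.png',cv2.resize(f['color'][:,:,::-1],None,fx=1.5,fy=1.5))
snap('side','i2'); crop('i2','i2',(120,120,340,320),3.5)
y=o['ee_rot'][:,1];fl=np.array([.4385,.2750,.124])+.019*y
print(fl-o['eef_pos'],plan(fl-o['eef_pos'],0,6)[0])
```

```text
15.45 q [ 0.8256  0.0407  2.3906  4.353   0.5195 -2.3834] p [0.4529 0.2778 0.2163] F [-0.2924 -0.6119 -0.0064] w 0.09099755730687929
[[-0.5294  0.8152  0.235 ]
 [-0.1263  0.1982 -0.972 ]
 [-0.8389 -0.5443 -0.0019]]
[ 0.0011  0.001  -0.1027] [14.2, 9.5, -0.1, 0.0]
```

Request:
{"name": "apply_moves", "arguments": {"increments": [[91,[14.2,9.5,-0.4],0],[91,[14.2,9.5,-0.4],0],[91,[14.2,9.5,-0.4],0],[91,[14.2,9.5,-0.4],0],[91,[14.2,9.5,-0.4],0],[91,[14.2,9.5,-0.4],0],[91,[0,0,0],0]]}}

```text
time_s: 16.42
eef_pos: [0.4525, 0.2773, 0.1113]
ee_rot: [[-0.533, 0.813, 0.233], [-0.129, 0.194, -0.973], [-0.836, -0.549, 0.002]]
force: [-0.4, -0.0, -1.2]
grip_width: 0.0912
```

Run:
```python
from h import *
o=st(); f=imaging.grab_frame('wrist'); cv2.imwrite('pics/j1.png',cv2.resize(f['color'][:,:,::-1],None,fx=1.5,fy=1.5))
snap('side','j2'); crop('j2','j2',(120,120,340,320),3.5)
```

```text
16.425 q [ 0.8278  0.3171  2.5389  3.884   0.7648 -1.8027] p [0.4525 0.2773 0.1113] F [-0.3783 -0.0339 -1.1729] w 0.09118604646400402
[[-0.5332  0.8134  0.2326]
 [-0.129   0.1935 -0.9726]
 [-0.8361 -0.5486  0.0017]]
```

Request:
{"name": "apply_moves", "arguments": {"increments": [[60,[0,0,-3.5],0],[15,[0,0,0],0],[15,[0,0,0],0],[15,[0,0,0],0],[15,[0,0,0],0],[15,[0,0,0],0]], "squeeze": 18}}

```text
time_s: 17.27
eef_pos: [0.4518, 0.2821, 0.1122]
ee_rot: [[-0.532, 0.814, 0.234], [-0.128, 0.196, -0.972], [-0.837, -0.547, 0.0]]
force: [0.5, -0.2, -0.5]
grip_width: 0.0337
```

Run:
```python
from h import *
o=st(); f=imaging.grab_frame('wrist'); cv2.imwrite('pics/k1.png',cv2.resize(f['color'][:,:,::-1],None,fx=1.5,fy=1.5))
```

```text
17.275 q [ 0.8402  0.3179  2.5331  3.8988  0.7653 -1.8084] p [0.4518 0.2821 0.1122] F [ 0.5222 -0.1647 -0.5159] w 0.03369628815041159
[[-0.5315  0.8141  0.2338]
 [-0.1281  0.1956 -0.9723]
 [-0.8373 -0.5468  0.0004]]
```

Request:
{"name": "apply_moves", "arguments": {"increments": [[15,[0,0,0],0],[15,[0,0,0],0]]}}

```text
time_s: 17.58
eef_pos: [0.4518, 0.2821, 0.1122]
ee_rot: [[-0.531, 0.814, 0.234], [-0.128, 0.196, -0.972], [-0.837, -0.547, 0.0]]
force: [0.2, -0.4, 0.4]
grip_width: 0.0254
```

Run:
```python
from h import *
from arm import *
from clampfit import clamp
o=st();R=o['ee_rot'];y=R[:,1];p=o['eef_pos']
print('grasp',p-.019*y)
G=np.array([.522,.0235,.031+ (p-.019*y)[2]-.013])+.019*y
print('ring TCP',G)
L=p+[0,0,.07]
q=path(o['joints'],R,[L,(.46,.14,.195),G+[-.065,-.011,.05],G+[-.02,-.003,.02],G+[0,0,.005],G],[6,8,8,4,4,2])
```

```text
17.575 q [ 0.8402  0.3179  2.5331  3.8988  0.7654 -1.8085] p [0.4518 0.2821 0.1122] F [ 0.214  -0.3504  0.4063] w 0.02538255626916598
[[-0.5314  0.8142  0.2337]
 [-0.1281  0.1955 -0.9723]
 [-0.8374 -0.5466  0.0004]]
grasp [0.4363 0.2783 0.1226]
ring TCP [0.5375 0.0272 0.1302]
[0.4518 0.2821 0.1822] 6 speed 0.26 err 0.0 marg 0.091 q [ 0.8391  0.1215  2.4361  4.1896  0.5805 -2.1784]
[0.46  0.14  0.195] 8 speed 0.64 err 0.0 marg 0.055 q [ 0.3216 -0.038   2.5547  3.3404  0.3726 -1.7097]
[0.4725 0.0162 0.1802] 8 speed 0.65 err 0.0 marg 0.027 q [-0.2979  0.0129  2.5757  2.2248  0.5664 -1.0502]
[0.5175 0.0242 0.1502] 4 speed 0.27 err 0.0 marg 0.039 q [-0.2135  0.1663  2.5482  2.4729  0.6267 -1.2596]
[0.5375 0.0272 0.1352] 4 speed 0.08 err 0.0 marg 0.066 q [-0.1867  0.2339  2.5311  2.5485  0.6613 -1.3233]
[0.5375 0.0272 0.1302] 2 speed 0.04 err 0.0 marg 0.072 q [-0.1867  0.2494  2.5379  2.5641  0.6799 -1.3431]
```

Run:
```python
from h import *
R=manip.get_obs()['ee_rot']
for a,n in [([0,0,.07],5),([.0082,-.1421,.0128],8),([.0125,-.1238,-.0148],8),([.045,.008,-.030],4),([.02,.003,-.015],4)]:
    print(plan(a,0,n,R)[0],n)
```

```text
[-11.7, -7.7, 0.0, 0.0] 5
[0.4, -3.5, 17.5, 0.0] 8
[2.7, -0.7, 15.4, 0.0] 8
[0.0, 13.7, 0.7, 0.0] 4
[0.4, 6.3, 0.4, 0.0] 4
```

Request:
{"name": "apply_moves", "arguments": {"increments": [[15,[-6,-4,0],0],[15,[-11,-7,0],0],[15,[-14,-9.2,0],0],[15,[-14,-9.2,0],0],[15,[-13.6,-8.8,0],0]]}}

```text
time_s: 18.2
eef_pos: [0.4511, 0.2819, 0.1824]
ee_rot: [[-0.533, 0.813, 0.234], [-0.128, 0.196, -0.972], [-0.837, -0.548, -0.0]]
force: [0.3, -0.4, -1.9]
grip_width: 0.0259
```

Run:
```python
from h import *
o=st(); f=imaging.grab_frame('wrist'); cv2.imwrite('pics/l1.png',cv2.resize(f['color'][:,:,::-1],None,fx=1.5,fy=1.5))
snap('side','l2'); crop('l2','l2',(120,120,340,320),3.5)
```

```text
18.2 q [ 0.8402  0.1194  2.437   4.193   0.5788 -2.181 ] p [0.4511 0.2819 0.1824] F [ 0.3153 -0.4305 -1.9094] w 0.025905210554680612
[[-0.5327  0.8132  0.2343]
 [-0.1282  0.1961 -0.9722]
 [-0.8366 -0.5479 -0.0001]]
```

Request:
{"name": "apply_moves", "arguments": {"increments": [[15,[0.2,-1.8,9],0],[15,[0.4,-3.5,17.5],0],[15,[0.4,-3.5,17.5],0],[15,[0.4,-3.5,17.5],0],[15,[0.4,-3.5,17.5],0],[15,[0.4,-3.5,17.5],0],[15,[0.4,-3.5,17.5],0],[15,[0.4,-3.5,17.5],0],[15,[2.7,-0.7,17.4],0],[15,[2.7,-0.7,17.4],0],[15,[2.7,-0.7,17.4],0],[15,[2.7,-0.7,16.4],0],[15,[2.7,-0.7,15.4],0],[15,[2.7,-0.7,15.4],0],[15,[2.7,-0.7,12.4],0],[15,[2.7,-0.7,8.4],0],[15,[0,0,8],0],[15,[0,0,4],0],[15,[0,0,0],0]]}}

```text
time_s: 20.68
eef_pos: [0.474, 0.0161, 0.1784]
ee_rot: [[-0.533, 0.813, 0.233], [-0.128, 0.195, -0.972], [-0.836, -0.548, -0.0]]
force: [-0.8, 0.1, -2.4]
grip_width: 0.0258
```

Run:
```python
from h import *
o=st(); f=imaging.grab_frame('wrist'); cv2.imwrite('pics/m1.png',cv2.resize(f['color'][:,:,::-1],None,fx=1.5,fy=1.5))
snap('side','m2'); crop('m2','m2b',(140,140,340,320),3.8)
snap('top','m3'); crop('m3','m3b',(230,130,370,270),4.2)
```

```text
20.675 q [-0.2969  0.0203  2.5764  2.2346  0.5695 -1.0606] p [0.474  0.0161 0.1784] F [-0.754   0.1019 -2.396 ] w 0.025778063108087678
[[-0.5329  0.8134  0.2334]
 [-0.1277  0.1953 -0.9724]
 [-0.8365 -0.548  -0.0002]]
```

Run:
```python
from h import *
from arm import *
from clampfit import clamp
T=lambda u,v:(230+u/4.2,130+v/4.2); S=lambda u,v:(140+u/3.8,140+v/3.8)
print('bulb',tri([('top',T(263,347)),('side',S(346,478))]),'exp',[.4585,.0124,.111])
print('stopper',tri([('top',T(289,345)),('side',S(335,273))]))
print('ring',tri([('top',T(232,262)),('side',S(462,563))]),atz('top',T(232,262),.04),atz('side',S(462,563),.04))
o=manip.get_obs();R=o['ee_rot'];y=R[:,1];g=o['eef_pos']-.019*y
tgt=np.array([.522,.0235,.1406]);d=tgt-g;print(g,d)
print(plan(d+[0,0,.006]-np.array([0,0,0]),0,6)[0],plan([0,0,-.006],0,2)[0])
```

```text
bulb [0.46110433 0.01017364 0.11156297] exp [0.4585, 0.0124, 0.111]
stopper [0.46066842 0.01096962 0.23804518]
ring [0.52129352 0.02360547 0.03591611] [0.52054878 0.02400481 0.04      ] [0.52145913 0.01935939 0.04      ]
[0.45864698 0.01292911 0.18921505] [ 0.06335302  0.01057089 -0.04861505]
[0.1, 12.8, 0.8, 0.0] [2.5, 1.6, -0.0, 0.0]
```

Request:
{"name": "apply_moves", "arguments": {"increments": [[15,[0.1,6.3,0.2],0],[15,[0.2,12.7,0.5],0],[15,[0.2,12.7,0.5],0],[15,[0.2,12.7,0.5],0],[15,[0.2,12.7,0.5],0],[15,[0.2,12.7,0.5],0],[15,[0.1,6.3,0.2],0],[15,[0,0,0],0]]}}

```text
time_s: 21.82
eef_pos: [0.5366, 0.0286, 0.136]
ee_rot: [[-0.532, 0.814, 0.234], [-0.128, 0.196, -0.972], [-0.837, -0.547, 0.0]]
force: [0.2, 0.3, -2.4]
grip_width: 0.0259
```

Run:
```python
from h import *
o=st(); f=imaging.grab_frame('wrist'); cv2.imwrite('pics/n1.png',cv2.resize(f['color'][:,:,::-1],None,fx=1.5,fy=1.5))
snap('side','n2'); crop('n2','n2b',(180,140,340,300),4.6)
snap('top','n3'); crop('n3','n3b',(230,130,370,270),4.2)
```

```text
21.825 q [-0.1836  0.2302  2.5325  2.5494  0.6582 -1.3216] p [0.5366 0.0286 0.136 ] F [ 0.2455  0.2908 -2.4289] w 0.025887702795244372
[[-0.532   0.8136  0.2344]
 [-0.1283  0.1962 -0.9721]
 [-0.837  -0.5473  0.    ]]
```

Request:
{"name": "apply_moves", "arguments": {"increments": [[15,[1.7,1.1,0],0],[15,[1.7,1.1,0],0],[15,[0.6,0.4,0],0],[15,[0,0,0],0]]}}

```text
time_s: 22.48
eef_pos: [0.5364, 0.0283, 0.1316]
ee_rot: [[-0.532, 0.814, 0.234], [-0.128, 0.196, -0.972], [-0.837, -0.547, 0.0]]
force: [-0.8, 0.8, -1.9]
grip_width: 0.0256
```

Request:
{"name": "apply_moves", "arguments": {"increments": [[15,[0.8,0.5,0],0],[15,[0,0,0],0]]}}

```text
time_s: 22.72
eef_pos: [0.5367, 0.0283, 0.1312]
ee_rot: [[-0.53, 0.815, 0.234], [-0.128, 0.196, -0.972], [-0.838, -0.546, 0.0]]
force: [-1.3, -0.4, 0.1]
grip_width: 0.0256
```

Request:
{"name": "apply_moves", "arguments": {"increments": [[15,[0.5,0.3,0],0],[15,[0,0,0],0]]}}

```text
time_s: 22.98
eef_pos: [0.5369, 0.0283, 0.1311]
ee_rot: [[-0.529, 0.815, 0.234], [-0.128, 0.196, -0.972], [-0.839, -0.545, 0.001]]
force: [-2.2, 0.3, 4.3]
grip_width: 0.0257
```

Run:
```python
from h import *
o=st(); snap('side','o2'); crop('o2','o2b',(180,140,340,300),4.6)
```

```text
22.975 q [-0.1846  0.2481  2.5411  2.5688  0.6834 -1.3465] p [0.5369 0.0283 0.1311] F [-2.2417  0.2542  4.2764] w 0.025673425802516515
[[-0.5295  0.8154  0.2339]
 [-0.1279  0.1959 -0.9722]
 [-0.8386 -0.5447  0.0006]]
```

Request:
{"name": "apply_moves", "arguments": {"increments": [[15,[-0.5,-0.3,0],0],[15,[0,0,0],0],[32,[0,0,0],0],[40,[0,0,0],0],[55,[0,0,0],0],[75,[0,0,0],0],[91,[0,0,0],0],[91,[0,0,0],0]]}}

```text
time_s: 24.02
eef_pos: [0.5364, 0.0283, 0.1308]
ee_rot: [[-0.531, 0.814, 0.234], [-0.128, 0.196, -0.972], [-0.837, -0.547, 0.0]]
force: [-0.5, -0.1, 0.3]
grip_width: 0.077
```

Run:
```python
from h import *
o=st(); snap('side','q2'); crop('q2','q2b',(180,140,340,300),4.6)
f=imaging.grab_frame('wrist'); cv2.imwrite('pics/q1.png',cv2.resize(f['color'][:,:,::-1],None,fx=1.5,fy=1.5))
```

```text
24.025 q [-0.1845  0.2469  2.5408  2.567   0.6797 -1.3443] p [0.5364 0.0283 0.1308] F [-0.4717 -0.092   0.3163] w 0.07699486128000199
[[-0.5314  0.8142  0.2338]
 [-0.1281  0.1956 -0.9723]
 [-0.8374 -0.5467  0.0003]]
```

Request:
{"name": "apply_moves", "arguments": {"increments": [[20,[0,0,0],0],[20,[0,0,0],0],[20,[0,0,0],0],[20,[0,0,0],0],[20,[0,0,0],0],[20,[0,0,0],0],[20,[0,0,0],0]], "squeeze": 6}}

```text
time_s: 25.0
eef_pos: [0.5364, 0.0284, 0.1309]
ee_rot: [[-0.531, 0.814, 0.234], [-0.128, 0.196, -0.972], [-0.838, -0.546, 0.0]]
force: [-0.0, 0.7, 0.3]
grip_width: 0.0257
```

Run:
```python
from h import *
o=st(); print(plan([.0042,.0004,0],0,3)[0])
```

```text
25.0 q [-0.1844  0.2468  2.5408  2.5666  0.6801 -1.3441] p [0.5364 0.0284 0.1309] F [-0.0456  0.7279  0.3206] w 0.025736395125795678
[[-0.5311  0.8143  0.2342]
 [-0.1282  0.196  -0.9722]
 [-0.8375 -0.5464  0.0003]]
[-0.8, 1.2, 0.2, 0.0]
```

Request:
{"name": "apply_moves", "arguments": {"increments": [[20,[-0.8,1.2,0.2],0],[20,[-0.8,1.2,0.2],0],[20,[-0.8,1.2,0.2],0],[20,[0,0,0],0]]}}

```text
time_s: 25.5
eef_pos: [0.541, 0.0289, 0.1312]
ee_rot: [[-0.531, 0.815, 0.234], [-0.128, 0.196, -0.972], [-0.838, -0.546, 0.0]]
force: [-2.4, 2.0, 2.2]
grip_width: 0.0261
```

Run:
```python
from h import *
o=st(); snap('side','r2'); crop('r2','r2b',(180,140,340,300),4.6)
f=imaging.grab_frame('wrist'); cv2.imwrite('pics/r1.png',cv2.resize(f['color'][:,:,::-1],None,fx=1.5,fy=1.5))
```

```text
25.5 q [-0.1797  0.2507  2.5315  2.5692  0.6753 -1.3419] p [0.541  0.0289 0.1312] F [-2.4048  2.0154  2.1698] w 0.026108111197884677
[[-0.5305  0.8146  0.2344]
 [-0.1282  0.1962 -0.9721]
 [-0.8379 -0.5458  0.0004]]
```

Request:
{"name": "apply_moves", "arguments": {"increments": [[20,[-2.1,-1.4,0],0],[20,[0,0,0],0]], "squeeze": 10}}

```text
time_s: 25.85
eef_pos: [0.5403, 0.0283, 0.1326]
ee_rot: [[-0.533, 0.813, 0.233], [-0.128, 0.195, -0.972], [-0.836, -0.549, 0.0]]
force: [0.1, 0.0, -1.8]
grip_width: 0.026
```

Run:
```python
from h import *
for i in range(4):
    o=manip.get_obs(); print(o['force'],o['eef_pos'])
snap('side','s2'); crop('s2','s2b',(180,140,340,300),4.6)
f=imaging.grab_frame('wrist'); cv2.imwrite('pics/s1.png',cv2.resize(f['color'][:,:,::-1],None,fx=1.5,fy=1.5)); print(manip.get_obs()['force'])
```

```text
[ 0.1250347   0.04277487 -1.80508815] [0.54026678 0.02829068 0.13261651]
[ 0.1250347   0.04277487 -1.80508815] [0.54026678 0.02829068 0.13261651]
[ 0.1250347   0.04277487 -1.80508815] [0.54026678 0.02829068 0.13261651]
[ 0.1250347   0.04277487 -1.80508815] [0.54026678 0.02829068 0.13261651]
[ 0.36876256  0.11696459 -3.543273  ]
```

```bash
cat > tilt.py <<'E'
from h import *
import sys
f=cv2.imread('pics/'+sys.argv[1]+'.png')[140:300,180:340]
hsv=cv2.cvtColor(f,cv2.COLOR_BGR2HSV)
m=((hsv[...,0]>=4)&(hsv[...,0]<=18)&(hsv[...,1]>120)&(hsv[...,2]>60)).astype(np.uint8)
m[:, :60]=0; m[:,105:]=0
for r in range(85,160):
    c=np.where(m[r])[0]
    if len(c)>4 and r in (91,92,93,94,95,96,97,98,99,100,126,130,134,138,142): print(r+140,c.min()+180,c.max()+180,(c.min()+c.max())/2+180)
for z in (.063,.095,.12,.15,.171,.177,.195): print(z,proj('side',[.5215,.0235,z])[0])
E
for n in o2 q2 s2; do echo $n; python3 tilt.py $n; done
```

```text
o2
233 254 270 262.0
234 254 270 262.0
235 254 269 261.5
236 254 269 261.5
237 255 268 261.5
238 256 268 262.0
239 240 268 254.0
240 256 268 262.0
266 253 270 261.5
270 249 274 261.5
274 248 276 262.0
278 247 276 261.5
282 249 275 262.0
0.063 [261.45599047 278.49580004]
0.095 [261.43922441 266.59449093]
0.12 [261.42565142 256.95976817]
0.15 [261.40878344 244.98610939]
0.171 [261.39658032 236.32377892]
0.177 [261.39303163 233.80476173]
0.195 [261.38221507 226.12667294]
q2
232 250 265 257.5
233 250 266 258.0
234 250 266 258.0
235 250 266 258.0
236 251 266 258.5
237 251 265 258.0
238 252 265 258.5
239 253 265 259.0
240 253 265 259.0
270 249 273 261.0
274 247 275 261.0
278 247 275 261.0
282 247 275 261.0
0.063 [261.45599047 278.49580004]
0.095 [261.43922441 266.59449093]
0.12 [261.42565142 256.95976817]
0.15 [261.40878344 244.98610939]
0.171 [261.39658032 236.32377892]
0.177 [261.39303163 233.80476173]
0.195 [261.38221507 226.12667294]
s2
232 254 269 261.5
233 248 269 258.5
234 253 269 261.0
235 253 269 261.0
236 254 269 261.5
237 255 268 261.5
238 242 268 255.0
239 256 268 262.0
240 256 268 262.0
266 252 270 261.0
270 249 274 261.5
274 247 276 261.5
278 247 276 261.5
282 247 275 261.0
0.063 [261.45599047 278.49580004]
0.095 [261.43922441 266.59449093]
0.12 [261.42565142 256.95976817]
0.15 [261.40878344 244.98610939]
0.171 [261.39658032 236.32377892]
0.177 [261.39303163 233.80476173]
0.195 [261.38221507 226.12667294]
```

Request:
{"name": "apply_moves", "arguments": {"increments": [[20,[0.3,-0.5,-0.9],0],[20,[0.8,0.55,0],0],[20,[0,0,0],0]]}}

```text
time_s: 26.32
eef_pos: [0.5399, 0.0294, 0.1322]
ee_rot: [[-0.532, 0.814, 0.234], [-0.128, 0.196, -0.972], [-0.837, -0.547, 0.0]]
force: [-0.2, 0.1, -3.3]
grip_width: 0.0257
```

Request:
{"name": "apply_moves", "arguments": {"increments": [[20,[0.5,0.3,0],0],[20,[0,0,0],0]]}}

```text
time_s: 26.58
eef_pos: [0.5399, 0.0294, 0.1317]
ee_rot: [[-0.532, 0.814, 0.234], [-0.128, 0.196, -0.972], [-0.837, -0.547, 0.0]]
force: [0.2, 0.1, -2.8]
grip_width: 0.026
```

Request:
{"name": "apply_moves", "arguments": {"increments": [[20,[0.5,0.3,0],0],[20,[0,0,0],0]]}}

```text
time_s: 26.82
eef_pos: [0.54, 0.0294, 0.1313]
ee_rot: [[-0.531, 0.814, 0.234], [-0.128, 0.196, -0.972], [-0.837, -0.546, 0.0]]
force: [-0.1, -0.2, -2.8]
grip_width: 0.026
```

Request:
{"name": "apply_moves", "arguments": {"increments": [[20,[0.4,0.3,0],0],[20,[0,0,0],0]]}}

```text
time_s: 27.08
eef_pos: [0.5402, 0.0295, 0.1311]
ee_rot: [[-0.531, 0.815, 0.234], [-0.128, 0.196, -0.972], [-0.838, -0.546, 0.0]]
force: [-1.0, 0.3, -0.0]
grip_width: 0.026
```

Request:
{"name": "apply_moves", "arguments": {"increments": [[20,[0.1,-0.3,-0.1],0],[20,[0,0,0],0],[28,[0,0,0],0],[30,[0,0,0],0],[34,[0,0,0],0],[40,[0,0,0],0]], "squeeze": 6}}

```text
time_s: 27.82
eef_pos: [0.5398, 0.0295, 0.131]
ee_rot: [[-0.531, 0.814, 0.234], [-0.128, 0.196, -0.972], [-0.838, -0.546, 0.0]]
force: [0.0, 0.4, -0.2]
grip_width: 0.0396
```

```bash
python3 - <<'E'
from h import *
o=st(); snap('side','t2'); crop('t2','t2b',(180,140,340,300),4.6)
f=imaging.grab_frame('wrist'); cv2.imwrite('pics/t1.png',cv2.resize(f['color'][:,:,::-1],None,fx=1.5,fy=1.5))
E
python3 tilt.py t2 | head -12
```

```text
27.825 q [-0.1779  0.2496  2.5342  2.5731  0.6756 -1.3442] p [0.5398 0.0295 0.131 ] F [ 0.0338  0.3808 -0.151 ] w 0.0396187354980502
[[-0.5311  0.8144  0.2338]
 [-0.1281  0.1957 -0.9723]
 [-0.8376 -0.5463  0.0004]]
233 252 267 259.5
234 252 268 260.0
235 252 268 260.0
236 252 267 259.5
237 253 267 260.0
238 253 267 260.0
239 254 266 260.0
240 254 266 260.0
266 252 269 260.5
270 249 273 261.0
274 247 275 261.0
278 247 275 261.0
```

```bash
cat > trg.py <<'E'
from h import *
from arm import *
from clampfit import clamp
V=[.522,.0235,.164]
E
python3 - <<'E'
from trg import *
o=manip.get_obs();R=o['ee_rot'];p=o['eef_pos'];y=R[:,1]
pad=clamp(V,[.062,-.128,.314]); print('pad',pad)
off=-.016*R[:,0]*1; print('off',-.016*R[:,0])
# corner = TCP + .016*x_tool -> TCP = pad - .016*x
T=pad-.016*R[:,0]; print('TCP contact',T)
b=p-.10*y
wps=[b,b+[-.0,-.10,.10],T+[-.06,-.0,.06],T+[0,0,.012],T+[0,0,-.13]]
ns=[6,6,8,4,6]
q=path(o['joints'],R,wps,ns)
pp=p
for w,n in zip(wps,ns): print(np.round(w,4),plan(w-pp,0,n,R)[0],n); pp=w
E
```

```text
pad [ 0.60406612 -0.09266003  0.314     ]
off [0.00850056 0.00204894 0.01339934]
TCP contact [ 0.61256668 -0.09061109  0.32739934]
[0.45825776 0.00989977 0.18553555] 6 speed 0.39 err 0.0 marg 0.024 q [-0.35092187 -0.02391085  2.58591329  2.12067347  0.57498652 -0.97971997]
[ 0.45825776 -0.09010023  0.28553555] 6 speed 0.74 err 0.0 marg 0.065 q [-0.7457173  -0.14973035  2.3204443   1.30664262  0.80558985 -0.31345328]
[ 0.55256668 -0.09061109  0.38739934] 8 speed 0.22 err 0.0 marg 0.327 q [-0.54498397 -0.11354269  2.00966875  1.06340486  0.74016519  0.14870076]
[ 0.61256668 -0.09061109  0.33939934] 4 speed 0.15 err 0.0 marg 0.562 q [-4.61561864e-01  1.99616657e-02  2.01401364e+00  1.21133813e+00
  6.12049085e-01  6.55502902e-04]
[ 0.61256668 -0.09061109  0.19739934] 6 speed 0.48 err 0.0 marg 0.377 q [-0.46156186  0.21636837  2.23341251  1.83538353  0.59102925 -0.74516096]
[0.4583 0.0099 0.1855] [0.0, -16.7, -0.0, 0.0] 6
[ 0.4583 -0.0901  0.2855] [-11.8, -12.4, 16.2, 0.0] 6
[ 0.5526 -0.0906  0.3874] [-16.9, 2.6, 2.8, 0.0] 8
[ 0.6126 -0.0906  0.3394] [2.1, 18.8, 3.5, 0.0] 4
[ 0.6126 -0.0906  0.1974] [19.8, 12.9, -0.0, 0.0] 6
```

Request:
{"name": "apply_moves", "arguments": {"increments": [[91,[0,0,0],0],[91,[0,0,0],0],[91,[0,-4,0],0],[91,[0,-14,0],0],[91,[0,-20,0],0],[91,[0,-20,0],0],[91,[0,-22,0],0],[91,[0,-20,0],0],[40,[-11.8,-12.4,16.2],0],[20,[-11.8,-12.4,16.2],0],[0,[-11.8,-12.4,16.2],0],[0,[-11.8,-12.4,16.2],0],[0,[-11.8,-12.4,16.2],0],[0,[-11.8,-12.4,16.2],0],[0,[-27,4.2,4.5],0],[0,[-27,4.2,4.5],0],[0,[-27,4.2,4.5],0],[0,[-27,4.2,4.5],0],[0,[-27,4.2,4.5],0]], "squeeze": 20}}

```text
time_s: 30.3
eef_pos: [0.5521, -0.0902, 0.3874]
ee_rot: [[-0.532, 0.814, 0.234], [-0.128, 0.196, -0.972], [-0.837, -0.547, 0.0]]
force: [0.0, -0.2, -0.6]
grip_width: 0.0005
```

```bash
python3 - <<'E'
from h import *
o=st(); snap('side','u2'); crop('u2','u2b',(180,140,340,300),4.6)
snap('top','u3'); crop('u3','u3b',(230,110,380,250),4.2)
f=imaging.grab_frame('wrist'); cv2.imwrite('pics/u1.png',cv2.resize(f['color'][:,:,::-1],None,fx=1.5,fy=1.5))
E
python3 tilt.py u2 | head -14
```

```text
30.3 q [-0.5458 -0.1146  2.0108  1.0624  0.7413  0.149 ] p [ 0.5521 -0.0902  0.3874] F [ 0.0417 -0.2137 -0.6057] w 0.0004524325063984254
[[-0.532   0.8137  0.2341]
 [-0.1282  0.1959 -0.9722]
 [-0.837  -0.5472  0.0001]]
233 252 267 259.5
234 252 267 259.5
235 252 268 260.0
236 252 267 259.5
237 253 267 260.0
238 253 266 259.5
239 254 266 260.0
240 254 266 260.0
266 252 269 260.5
270 249 273 261.0
274 247 275 261.0
278 247 275 261.0
282 247 275 261.0
0.063 [261.45599047 278.49580004]
```

Run:
```python
from trg import *
T=lambda u,v:(230+u/4.2,110+v/4.2)
print('tip proj of TCP',proj('top',manip.get_obs()['eef_pos']),'seen approx',T(578,205))
print('pad top',atz('top',T(508,152),.314), 'corners',atz('top',T(468,125),.31),atz('top',T(548,180),.31),atz('top',T(545,118),.314),atz('top',T(472,188),.314))
p=proj('top',clamp(V,[.062,-.124,.314]));print('model pad px',p,T(508,152))
S=lambda u,v:(180+u/4.6,140+v/4.6)
print('side model pad',proj('side',clamp(V,[.062,-.124,.314])), 'seen',S(655,300), 'jaw pad bottom',proj('side',clamp(V,[0,0,.252-.008])),proj('side',clamp(V,[0,0,.252-.0])),'seen',S(376,300))
print('bar top',proj('side',clamp(V,[.062,0,.333])),S(532,88))
```

```text
tip proj of TCP [[362.9845161 164.7526657]] seen approx (367.6190476190476, 158.8095238095238)
pad top [ 0.60275154 -0.08747947  0.314     ] corners [ 0.6168812  -0.06795978  0.31      ] [ 0.58979947 -0.10925342  0.31      ] [ 0.62076945 -0.10626039  0.314     ] [ 0.58380569 -0.06929849  0.314     ]
model pad px [[351.53045993 145.90026437]] (350.95238095238096, 146.1904761904762)
side model pad [[320.108715   201.96354623]] seen (322.3913043478261, 205.2173913043478) jaw pad bottom [[261.62215106 204.2495876 ]] [[261.61842525 200.53819272]] seen (261.7391304347826, 205.2173913043478)
bar top [[295.97065012 156.89475235]] (295.6521739130435, 159.1304347826087)
```

Request:
{"name": "apply_moves", "arguments": {"increments": [[0,[2.1,18.8,3.5],0],[0,[2.1,18.8,3.5],0],[0,[2.1,18.8,3.5],0],[0,[2.1,18.8,3.5],0]]}}

```text
time_s: 30.95
eef_pos: [0.6126, -0.0904, 0.3361]
ee_rot: [[-0.534, 0.813, 0.234], [-0.127, 0.196, -0.972], [-0.836, -0.549, -0.001]]
force: [0.4, 0.2, -0.2]
grip_width: 0.0001
```

Request:
{"name": "apply_moves", "arguments": {"increments": [[0,[8.4,5.5,0],0],[0,[8.4,5.5,0],0]]}}

```text
time_s: 31.2
eef_pos: [0.6127, -0.0907, 0.3167]
ee_rot: [[-0.533, 0.813, 0.233], [-0.127, 0.195, -0.972], [-0.836, -0.548, -0.001]]
force: [0.3, -0.4, 2.7]
grip_width: 0.0003
```

Run:
```python
from h import *
o=st(); snap('side','v2'); crop('v2','v2b',(220,120,380,240),4.8)
```

```text
31.2 q [-0.462   0.0433  2.0526  1.2936  0.5929 -0.0992] p [ 0.6127 -0.0907  0.3167] F [ 0.2569 -0.4162  2.7285] w 0.00031915378665958456
[[-0.5331  0.8133  0.2331]
 [-0.127   0.1955 -0.9725]
 [-0.8364 -0.5481 -0.001 ]]
```

Request:
{"name": "apply_moves", "arguments": {"increments": [[0,[11.7,7.7,0],0],[0,[11.7,7.7,0],0],[0,[11.7,7.7,0],0]]}}

```text
time_s: 31.62
eef_pos: [0.6129, -0.091, 0.2762]
ee_rot: [[-0.532, 0.815, 0.232], [-0.127, 0.195, -0.973], [-0.837, -0.547, 0.0]]
force: [0.1, -0.5, 5.1]
grip_width: 0.0001
```

Request:
{"name": "apply_moves", "arguments": {"increments": [[0,[11.7,7.7,0],0],[0,[5,3.3,0],0]]}}

```text
time_s: 31.88
eef_pos: [0.613, -0.0896, 0.2567]
ee_rot: [[-0.531, 0.814, 0.235], [-0.126, 0.198, -0.972], [-0.838, -0.545, -0.002]]
force: [-0.5, 1.0, 6.3]
grip_width: 0.0006
```

Run:
```python
from h import *
o=st(); snap('side','w2'); crop('w2','w2b',(220,120,380,240),4.8)
```

```text
31.875 q [-0.4616  0.1202  2.1509  1.5633  0.5705 -0.4194] p [ 0.613  -0.0896  0.2567] F [-0.5217  0.9981  6.2953] w 0.0005738242750602872
[[-0.5306  0.8144  0.2349]
 [-0.1264  0.1981 -0.972 ]
 [-0.8381 -0.5455 -0.0022]]
```

Request:
{"name": "apply_moves", "arguments": {"increments": [[0,[10,6.5,0],0],[0,[0,0,0],0]]}}

```text
time_s: 32.17
eef_pos: [0.6131, -0.0906, 0.245]
ee_rot: [[-0.531, 0.815, 0.233], [-0.127, 0.196, -0.972], [-0.838, -0.546, -0.001]]
force: [1.0, -0.5, 5.1]
grip_width: 0.0006
```

Request:
{"name": "apply_moves", "arguments": {"increments": [[0,[-25,-16.3,0],0],[0,[-33,-21.6,0],0],[0,[-8,-5.2,0],0]]}}

```text
time_s: 32.55
eef_pos: [0.6128, -0.091, 0.3263]
ee_rot: [[-0.529, 0.816, 0.234], [-0.13, 0.194, -0.972], [-0.839, -0.545, 0.004]]
force: [-0.4, -0.4, -0.3]
grip_width: 0.0005
```

Run:
```python
from h import *
o=st(); snap('side','x2'); crop('x2','x2b',(220,120,380,240),4.8)
```

```text
32.55 q [-0.4622  0.0329  2.0395  1.2674  0.5981 -0.0691] p [ 0.6128 -0.091   0.3263] F [-0.3895 -0.3663 -0.3308] w 0.0005253106309674037
[[-0.5291  0.8158  0.2335]
 [-0.1302  0.1939 -0.9723]
 [-0.8385 -0.5449  0.0037]]
```

Request:
{"name": "apply_moves", "arguments": {"increments": [[0,[15.1,9.8,0],0],[0,[15.1,9.8,0],0],[0,[15.1,9.8,0],0],[0,[15.1,9.8,0],0],[0,[15.1,9.8,0],0]]}}

```text
time_s: 33.22
eef_pos: [0.6125, -0.09, 0.2341]
ee_rot: [[-0.53, 0.815, 0.235], [-0.127, 0.197, -0.972], [-0.839, -0.545, -0.001]]
force: [0.0, 0.9, 5.8]
grip_width: 0.0001
```

Request:
{"name": "apply_moves", "arguments": {"increments": [[0,[-22.6,-14.7,0],0],[0,[-22.6,-14.7,0],0],[0,[-22.6,-14.7,0],0]]}}

```text
time_s: 33.6
eef_pos: [0.6117, -0.0904, 0.3136]
ee_rot: [[-0.534, 0.813, 0.234], [-0.128, 0.196, -0.972], [-0.836, -0.549, -0.001]]
force: [0.2, 1.1, 0.4]
grip_width: 0.0004
```

Run:
```python
from h import *
o=st(); snap('side','y2'); crop('y2','y2b',(220,120,380,240),4.8)
```

```text
33.6 q [-0.4624  0.045   2.0588  1.3026  0.5915 -0.1116] p [ 0.6117 -0.0904  0.3136] F [0.2157 1.1463 0.4069] w 0.0004006995539792124
[[-0.534   0.8125  0.2337]
 [-0.1277  0.1958 -0.9723]
 [-0.8358 -0.549  -0.0008]]
```

Request:
{"name": "apply_moves", "arguments": {"increments": [[0,[15.5,10.1,0],0],[0,[15.5,10.1,0],0],[0,[15.5,10.1,0],0],[0,[15.5,10.1,0],0],[0,[14,9,0],0]]}}

```text
time_s: 34.28
eef_pos: [0.6124, -0.09, 0.2239]
ee_rot: [[-0.53, 0.815, 0.235], [-0.127, 0.197, -0.972], [-0.838, -0.545, -0.001]]
force: [0.6, 0.2, 5.4]
grip_width: 0.0004
```

Request:
{"name": "apply_moves", "arguments": {"increments": [[0,[-22.6,-14.8,0],0],[0,[-22.6,-14.8,0],0],[0,[-22.6,-14.8,0],0]]}}

```text
time_s: 34.65
eef_pos: [0.6114, -0.0905, 0.3038]
ee_rot: [[-0.534, 0.813, 0.234], [-0.128, 0.196, -0.972], [-0.836, -0.549, -0.001]]
force: [0.7, 0.9, -0.5]
grip_width: 0.0004
```

Run:
```python
from h import *
o=st(); snap('side','aa2'); crop('aa2','aa2b',(220,120,380,240),4.8)
```

```text
34.65 q [-0.463   0.0557  2.0757  1.3427  0.5852 -0.1602] p [ 0.6114 -0.0905  0.3038] F [ 0.669   0.9234 -0.5477] w 0.00040798169842669215
[[-0.534   0.8125  0.2338]
 [-0.1277  0.1958 -0.9723]
 [-0.8358 -0.549  -0.0007]]
```

Request:
{"name": "apply_moves", "arguments": {"increments": [[0,[15.5,10.1,0],0],[0,[15.5,10.1,0],0],[0,[15.5,10.1,0],0],[0,[15.5,10.1,0],0]]}}

```text
time_s: 35.2
eef_pos: [0.6118, -0.0907, 0.2299]
ee_rot: [[-0.532, 0.814, 0.234], [-0.128, 0.196, -0.972], [-0.837, -0.547, 0.0]]
force: [0.4, 1.2, 3.9]
grip_width: 0.0007
```

Request:
{"name": "apply_moves", "arguments": {"increments": [[0,[13,8.5,0],0]]}}

```text
time_s: 35.33
eef_pos: [0.612, -0.0902, 0.2148]
ee_rot: [[-0.531, 0.815, 0.234], [-0.127, 0.197, -0.972], [-0.838, -0.546, -0.001]]
force: [-1.1, 0.9, 5.2]
grip_width: 0.0003
```

Request:
{"name": "apply_moves", "arguments": {"increments": [[0,[-22.6,-14.8,0],0],[0,[-22.6,-14.8,0],0],[0,[-22.6,-14.8,0],0]]}}

```text
time_s: 35.7
eef_pos: [0.6112, -0.0905, 0.2951]
ee_rot: [[-0.534, 0.813, 0.234], [-0.128, 0.196, -0.972], [-0.836, -0.549, -0.001]]
force: [0.5, 0.2, 0.8]
grip_width: 0.0003
```

Run:
```python
from h import *
o=st(); snap('side','bb2'); crop('bb2','bb2b',(220,140,380,260),4.8)
```

```text
35.7 q [-0.4633  0.0658  2.0903  1.3794  0.5805 -0.2043] p [ 0.6112 -0.0905  0.2951] F [0.475  0.1675 0.8297] w 0.00031374867098876334
[[-0.5339  0.8126  0.2338]
 [-0.1277  0.1959 -0.9723]
 [-0.8358 -0.549  -0.0008]]
```

Request:
{"name": "apply_moves", "arguments": {"increments": [[0,[14,9.2,0],0],[0,[14,9.2,0],0],[0,[12,7.8,0],0]]}}

```text
time_s: 36.12
eef_pos: [0.6122, -0.0919, 0.2477]
ee_rot: [[-0.532, 0.815, 0.231], [-0.128, 0.193, -0.973], [-0.837, -0.547, 0.002]]
force: [-0.8, -2.5, 5.8]
grip_width: 0.0005
```

Request:
{"name": "apply_moves", "arguments": {"increments": [[0,[10,6.5,0],0]]}}

```text
time_s: 36.25
eef_pos: [0.6121, -0.0917, 0.2358]
ee_rot: [[-0.532, 0.815, 0.232], [-0.127, 0.193, -0.973], [-0.837, -0.547, 0.001]]
force: [-0.5, -0.7, 4.7]
grip_width: 0.0004
```

Request:
{"name": "apply_moves", "arguments": {"increments": [[0,[8,5.2,0],0]]}}

```text
time_s: 36.38
eef_pos: [0.6119, -0.0909, 0.2264]
ee_rot: [[-0.531, 0.814, 0.233], [-0.127, 0.195, -0.972], [-0.837, -0.546, 0.0]]
force: [-1.5, 0.2, 6.5]
grip_width: 0.0002
```

Request:
{"name": "apply_moves", "arguments": {"increments": [[0,[8,5.2,0],0]]}}

```text
time_s: 36.5
eef_pos: [0.6119, -0.0901, 0.2172]
ee_rot: [[-0.53, 0.815, 0.235], [-0.128, 0.197, -0.972], [-0.838, -0.546, -0.001]]
force: [-0.5, 3.1, 5.6]
grip_width: 0.0005
```

Request:
{"name": "apply_moves", "arguments": {"increments": [[0,[6,3.9,0],0]]}}

```text
time_s: 36.62
eef_pos: [0.612, -0.09, 0.2103]
ee_rot: [[-0.53, 0.815, 0.235], [-0.127, 0.197, -0.972], [-0.838, -0.545, -0.001]]
force: [-0.7, 2.0, 6.1]
grip_width: 0.0008
```

Request:
{"name": "apply_moves", "arguments": {"increments": [[0,[4,2.6,0],0]]}}

```text
time_s: 36.75
eef_pos: [0.612, -0.0902, 0.2053]
ee_rot: [[-0.531, 0.815, 0.234], [-0.128, 0.197, -0.972], [-0.838, -0.546, -0.001]]
force: [0.7, 1.0, 5.1]
grip_width: 0.0003
```

Run:
```python
from h import *
o=st(); snap('side','cc2'); crop('cc2','cc2b',(220,140,380,260),4.8)
```

```text
36.75 q [-0.4632  0.2018  2.2257  1.8014  0.5878 -0.7053] p [ 0.612  -0.0902  0.2053] F [0.6623 1.0244 5.0697] w 0.00031490995244880265
[[-0.5307  0.8145  0.2344]
 [-0.1275  0.1967 -0.9721]
 [-0.8379 -0.5458 -0.0005]]
```

Run:
```python
from trg import *
for s in (.008,.05,.055,.06,.065):
    P=[clamp(V,l) for l in ([.054,-.009,.310-s],[.071,-.009,.310-s],[0.04,-.018,.310-s])]
    print(s,[((proj('side',p)[0]-[220,140])*4.8).round(0) for p in P])
```

```text
0.008 [array([348., 170.]), array([392., 165.]), array([318., 185.])]
0.05 [array([343., 268.]), array([386., 263.]), array([315., 284.])]
0.055 [array([343., 279.]), array([386., 274.]), array([314., 295.])]
0.06 [array([342., 290.]), array([385., 285.]), array([314., 307.])]
0.065 [array([342., 301.]), array([384., 296.]), array([313., 318.])]
```

Request:
{"name": "apply_moves", "arguments": {"increments": [[0,[-22.6,-14.8,0],0],[0,[-22.6,-14.8,0],0],[0,[-22.6,-14.8,0],0],[0,[0,0,0],0]]}}

```text
time_s: 37.3
eef_pos: [0.6119, -0.0912, 0.2875]
ee_rot: [[-0.53, 0.815, 0.234], [-0.13, 0.194, -0.972], [-0.838, -0.546, 0.003]]
force: [0.9, -0.0, -0.1]
grip_width: 0.0007
```

Request:
{"name": "apply_moves", "arguments": {"increments": [[0,[14,9.2,0],0],[0,[14,9.2,0],0],[0,[5,3.3,0],0]]}}

```text
time_s: 37.67
eef_pos: [0.6113, -0.0911, 0.2447]
ee_rot: [[-0.534, 0.813, 0.232], [-0.127, 0.195, -0.973], [-0.836, -0.549, -0.001]]
force: [-0.5, -1.8, 3.2]
grip_width: 0.0008
```

Request:
{"name": "apply_moves", "arguments": {"increments": [[0,[6,3.9,0],0]]}}

```text
time_s: 37.8
eef_pos: [0.6115, -0.0911, 0.2387]
ee_rot: [[-0.533, 0.813, 0.233], [-0.128, 0.195, -0.973], [-0.836, -0.548, -0.0]]
force: [-0.3, -1.3, 3.0]
grip_width: 0.0005
```

Request:
{"name": "apply_moves", "arguments": {"increments": [[0,[6,3.9,0],0]]}}

```text
time_s: 37.92
eef_pos: [0.6115, -0.0909, 0.2318]
ee_rot: [[-0.533, 0.814, 0.233], [-0.128, 0.195, -0.972], [-0.837, -0.548, 0.0]]
force: [-2.1, -0.3, 3.1]
grip_width: 0.0005
```

Request:
{"name": "apply_moves", "arguments": {"increments": [[0,[5,3.3,0],0]]}}

```text
time_s: 38.05
eef_pos: [0.6115, -0.0905, 0.226]
ee_rot: [[-0.532, 0.814, 0.234], [-0.128, 0.196, -0.972], [-0.837, -0.547, -0.0]]
force: [-2.3, 1.3, 3.5]
grip_width: 0.0006
```

Request:
{"name": "apply_moves", "arguments": {"increments": [[0,[6,3.9,0],0]]}}

```text
time_s: 38.17
eef_pos: [0.6117, -0.09, 0.2198]
ee_rot: [[-0.531, 0.814, 0.235], [-0.128, 0.197, -0.972], [-0.838, -0.546, -0.0]]
force: [-2.8, 1.7, 6.5]
grip_width: 0.0006
```

Request:
{"name": "apply_moves", "arguments": {"increments": [[0,[5,3.3,0],0]]}}

```text
time_s: 38.3
eef_pos: [0.612, -0.0895, 0.2145]
ee_rot: [[-0.529, 0.815, 0.236], [-0.128, 0.198, -0.972], [-0.839, -0.544, -0.001]]
force: [-4.3, 0.4, 9.5]
grip_width: 0.0003
```

Run:
```python
from h import *
o=st(); snap('side','dd2'); crop('dd2','dd2b',(220,140,380,260),4.8)
```

```text
38.3 q [-0.4632  0.1862  2.2143  1.7625  0.5845 -0.6589] p [ 0.612  -0.0895  0.2145] F [-4.3044  0.4458  9.5208] w 0.0003073646799143506
[[-0.5291  0.8151  0.2359]
 [-0.1276  0.1984 -0.9718]
 [-0.8389 -0.5443 -0.001 ]]
```

Request:
{"name": "apply_moves", "arguments": {"increments": [[0,[3.5,2.3,0],0]]}}

```text
time_s: 38.48
eef_pos: [0.6125, -0.0895, 0.2114]
ee_rot: [[-0.527, 0.816, 0.236], [-0.128, 0.199, -0.972], [-0.84, -0.543, -0.001]]
force: [-4.1, 2.1, 10.2]
grip_width: 0.0005
```

Request:
{"name": "apply_moves", "arguments": {"increments": [[0,[3,2,0],0]]}}

```text
time_s: 38.6
eef_pos: [0.6128, -0.0893, 0.2085]
ee_rot: [[-0.526, 0.817, 0.237], [-0.128, 0.199, -0.972], [-0.841, -0.541, -0.001]]
force: [-6.4, 1.0, 11.5]
grip_width: 0.0008
```

Request:
{"name": "apply_moves", "arguments": {"increments": [[0,[4,1.6,0],0]]}}

```text
time_s: 38.72
eef_pos: [0.6126, -0.0891, 0.2054]
ee_rot: [[-0.524, 0.818, 0.237], [-0.127, 0.2, -0.971], [-0.842, -0.539, -0.001]]
force: [-2.6, 3.2, 13.5]
grip_width: 0.0004
```

Request:
{"name": "apply_moves", "arguments": {"increments": [[0,[-23,-15.5,0],0],[0,[-23,-15.5,0],0],[0,[-20,-13.2,0],0],[0,[0,0,0],0]]}}

```text
time_s: 39.22
eef_pos: [0.6104, -0.091, 0.2824]
ee_rot: [[-0.529, 0.815, 0.235], [-0.13, 0.195, -0.972], [-0.838, -0.545, 0.003]]
force: [-0.7, -0.8, 0.0]
grip_width: 0.0001
```

Run:
```python
from h import *
o=st(); snap('side','ee2'); crop('ee2','ee2b',(220,140,380,260),4.8)
```

```text
39.225 q [-0.4661  0.0812  2.1156  1.4485  0.5762 -0.2892] p [ 0.6104 -0.091   0.2824] F [-0.731  -0.805   0.0047] w 9.522111110790731e-05
[[-0.5294  0.8153  0.2346]
 [-0.1303  0.1951 -0.9721]
 [-0.8383 -0.5452  0.0029]]
```

Run:
```python
from trg import *
for s in (.008,.02,.03,.04,.05,.06,.065,.07):
    print(s,[((proj('side',clamp(V,l))[0]-[220,140])*4.8).round(0) for l in ([.062,-.144,.310-s],[0,-.0145,.252-s])])
print([((proj('side',clamp(V,l))[0]-[220,140])*4.8).round(0) for l in ([0,-.016,.177],[0,-.014,.195],[0,-.014,.185],[0,-.016,.171])])
```

```text
0.008 [array([500., 363.]), array([209., 328.])]
0.02 [array([497., 395.]), array([209., 355.])]
0.03 [array([495., 421.]), array([208., 377.])]
0.04 [array([493., 447.]), array([208., 398.])]
0.05 [array([490., 472.]), array([208., 419.])]
0.06 [array([488., 497.]), array([208., 440.])]
0.065 [array([487., 510.]), array([208., 451.])]
0.07 [array([485., 522.]), array([208., 461.])]
[array([209., 474.]), array([208., 433.]), array([208., 454.]), array([209., 486.])]
```

Request:
{"name": "apply_moves", "arguments": {"increments": [[0,[14,10.5,0],0],[0,[14,9.5,0],0],[0,[12,7.8,0],0]]}}

```text
time_s: 39.65
eef_pos: [0.6117, -0.0912, 0.2314]
ee_rot: [[-0.532, 0.814, 0.232], [-0.126, 0.195, -0.973], [-0.837, -0.547, -0.001]]
force: [-3.9, -2.2, 10.2]
grip_width: 0.0007
```

Request:
{"name": "apply_moves", "arguments": {"increments": [[0,[6,3.9,0],0]]}}

```text
time_s: 39.78
eef_pos: [0.612, -0.091, 0.2254]
ee_rot: [[-0.53, 0.815, 0.233], [-0.126, 0.196, -0.973], [-0.839, -0.545, -0.001]]
force: [-7.0, -2.1, 12.0]
grip_width: 0.0005
```

Request:
{"name": "apply_moves", "arguments": {"increments": [[0,[5,3.3,0],0]]}}

```text
time_s: 39.9
eef_pos: [0.6119, -0.0906, 0.2199]
ee_rot: [[-0.529, 0.816, 0.234], [-0.126, 0.196, -0.972], [-0.839, -0.544, -0.001]]
force: [-6.7, -0.5, 10.8]
grip_width: 0.0004
```

Request:
{"name": "apply_moves", "arguments": {"increments": [[0,[4,2.6,0],0]]}}

```text
time_s: 40.02
eef_pos: [0.6118, -0.0902, 0.2153]
ee_rot: [[-0.529, 0.816, 0.235], [-0.126, 0.197, -0.972], [-0.839, -0.544, -0.001]]
force: [-6.8, -0.1, 12.3]
grip_width: 0.0006
```

Request:
{"name": "apply_moves", "arguments": {"increments": [[0,[4.5,2.9,0],0]]}}

```text
time_s: 40.15
eef_pos: [0.6118, -0.0896, 0.2103]
ee_rot: [[-0.528, 0.816, 0.236], [-0.127, 0.199, -0.972], [-0.84, -0.543, -0.002]]
force: [-6.1, 1.8, 12.7]
grip_width: 0.0007
```

Request:
{"name": "apply_moves", "arguments": {"increments": [[0,[4,2.6,0],0]]}}

```text
time_s: 40.28
eef_pos: [0.612, -0.0893, 0.2059]
ee_rot: [[-0.527, 0.816, 0.236], [-0.127, 0.199, -0.972], [-0.84, -0.542, -0.002]]
force: [-4.8, 2.9, 12.5]
grip_width: 0.0005
```

Request:
{"name": "apply_moves", "arguments": {"increments": [[0,[4,2.6,0],0]]}}

```text
time_s: 40.4
eef_pos: [0.6123, -0.0892, 0.2016]
ee_rot: [[-0.526, 0.817, 0.237], [-0.127, 0.2, -0.972], [-0.841, -0.541, -0.002]]
force: [-4.1, 1.8, 13.1]
grip_width: 0.0005
```

Request:
{"name": "apply_moves", "arguments": {"increments": [[0,[-23,-15.5,0],0],[0,[-23,-15.5,0],0],[0,[-19,-12.5,0],0],[0,[0,0,0],0]]}}

```text
time_s: 40.9
eef_pos: [0.6106, -0.0909, 0.2778]
ee_rot: [[-0.531, 0.814, 0.234], [-0.129, 0.195, -0.972], [-0.838, -0.546, 0.002]]
force: [0.3, 0.6, -0.1]
grip_width: 0.0007
```

Run:
```python
from h import *
o=st(); snap('side','ff2'); crop('ff2','ff2b',(220,140,380,260),4.8)
```

```text
40.9 q [-0.4655  0.0874  2.1215  1.4645  0.5742 -0.3075] p [ 0.6106 -0.0909  0.2778] F [ 0.2908  0.5957 -0.1363] w 0.0007039448995769503
[[-0.5309  0.8144  0.2342]
 [-0.1293  0.1954 -0.9722]
 [-0.8375 -0.5464  0.0016]]
```

Request:
{"name": "apply_moves", "arguments": {"increments": [[0,[14,10.2,0],0],[0,[13,8.5,0],0],[0,[8,5.2,0],0]]}}

```text
time_s: 41.32
eef_pos: [0.611, -0.0911, 0.2327]
ee_rot: [[-0.534, 0.813, 0.232], [-0.126, 0.195, -0.973], [-0.836, -0.549, -0.002]]
force: [-0.4, -2.7, 5.5]
grip_width: 0.0005
```

Request:
{"name": "apply_moves", "arguments": {"increments": [[0,[4,2.6,0],0]]}}

```text
time_s: 41.45
eef_pos: [0.6115, -0.0912, 0.2295]
ee_rot: [[-0.532, 0.814, 0.232], [-0.126, 0.195, -0.973], [-0.837, -0.547, -0.001]]
force: [-4.5, -3.1, 9.0]
grip_width: 0.0005
```

Request:
{"name": "apply_moves", "arguments": {"increments": [[0,[4,2.6,0],0]]}}

```text
time_s: 41.58
eef_pos: [0.6116, -0.0911, 0.2259]
ee_rot: [[-0.531, 0.815, 0.233], [-0.126, 0.195, -0.973], [-0.838, -0.546, -0.001]]
force: [-7.1, -3.2, 11.1]
grip_width: 0.0003
```

Request:
{"name": "apply_moves", "arguments": {"increments": [[0,[3,2,0],0]]}}

```text
time_s: 41.7
eef_pos: [0.6117, -0.0911, 0.2228]
ee_rot: [[-0.53, 0.815, 0.233], [-0.126, 0.195, -0.973], [-0.839, -0.545, -0.0]]
force: [-8.0, -2.1, 11.8]
grip_width: 0.0002
```

Request:
{"name": "apply_moves", "arguments": {"increments": [[0,[3,2,0],0]]}}

```text
time_s: 41.82
eef_pos: [0.6117, -0.0909, 0.2195]
ee_rot: [[-0.53, 0.816, 0.233], [-0.127, 0.196, -0.972], [-0.839, -0.545, -0.0]]
force: [-7.3, -1.9, 11.1]
grip_width: 0.0007
```

Request:
{"name": "apply_moves", "arguments": {"increments": [[0,[3,2,0],0]]}}

```text
time_s: 41.95
eef_pos: [0.6116, -0.0907, 0.2159]
ee_rot: [[-0.529, 0.816, 0.234], [-0.127, 0.196, -0.972], [-0.839, -0.544, -0.001]]
force: [-8.3, -1.6, 12.0]
grip_width: 0.0003
```

Request:
{"name": "apply_moves", "arguments": {"increments": [[0,[3,2,0],0]]}}

```text
time_s: 42.08
eef_pos: [0.6117, -0.0904, 0.2122]
ee_rot: [[-0.529, 0.815, 0.234], [-0.127, 0.197, -0.972], [-0.839, -0.544, -0.001]]
force: [-7.7, -0.7, 11.1]
grip_width: 0.0002
```

Request:
{"name": "apply_moves", "arguments": {"increments": [[0,[3,2,0],0]]}}

```text
time_s: 42.2
eef_pos: [0.6117, -0.09, 0.2089]
ee_rot: [[-0.529, 0.816, 0.235], [-0.127, 0.198, -0.972], [-0.839, -0.544, -0.001]]
force: [-9.6, -0.3, 13.9]
grip_width: 0.0005
```

Request:
{"name": "apply_moves", "arguments": {"increments": [[0,[2,1.3,0],0]]}}

```text
time_s: 42.32
eef_pos: [0.6119, -0.0898, 0.2069]
ee_rot: [[-0.528, 0.816, 0.235], [-0.126, 0.198, -0.972], [-0.84, -0.543, -0.001]]
force: [-8.3, 0.2, 14.9]
grip_width: 0.0006
```

Request:
{"name": "apply_moves", "arguments": {"increments": [[0,[2,1.3,0],0]]}}

```text
time_s: 42.45
eef_pos: [0.6119, -0.09, 0.2045]
ee_rot: [[-0.528, 0.816, 0.235], [-0.127, 0.198, -0.972], [-0.84, -0.543, -0.001]]
force: [2.1, 0.6, 4.3]
grip_width: 0.0005
```

Run:
```python
from h import *
o=st(); snap('side','gg2'); crop('gg2','gg2b',(200,140,360,260),4.8)
snap('top','gg3'); crop('gg3','gg3b',(230,110,380,250),4.2)
```

```text
42.45 q [-0.4641  0.2041  2.2287  1.812   0.592  -0.7175] p [ 0.6119 -0.09    0.2045] F [2.1249 0.585  4.2991] w 0.0005229711094678074
[[-0.5282  0.816   0.2347]
 [-0.1268  0.1975 -0.9721]
 [-0.8396 -0.5432 -0.0009]]
```

Request:
{"name": "apply_moves", "arguments": {"increments": [[0,[-23,-15.5,0],0],[0,[-23,-15.5,0],0],[0,[-19,-12.5,0],0],[0,[0,0,0],0]]}}

```text
time_s: 43.05
eef_pos: [0.6108, -0.0911, 0.2814]
ee_rot: [[-0.531, 0.814, 0.234], [-0.129, 0.195, -0.972], [-0.837, -0.546, 0.002]]
force: [-0.5, 0.2, 0.0]
grip_width: 0.0009
```

Run:
```python
from h import *
o=st(); snap('side','hh2'); crop('hh2','hh2b',(200,140,360,260),4.8)
f=imaging.grab_frame('wrist'); cv2.imwrite('pics/hh1.png',cv2.resize(f['color'][:,:,::-1],None,fx=1.5,fy=1.5))
```

```text
43.05 q [-0.4653  0.0828  2.1154  1.4483  0.5749 -0.2883] p [ 0.6108 -0.0911  0.2814] F [-0.5287  0.1545  0.003 ] w 0.000855945324160279
[[-0.5309  0.8145  0.234 ]
 [-0.1295  0.195  -0.9722]
 [-0.8375 -0.5465  0.0019]]
```

Request:
{"name": "apply_moves", "arguments": {"increments": [[0,[14,10.2,0],0],[0,[13,8.5,0],0],[0,[10,6.5,0],0]]}}

```text
time_s: 43.52
eef_pos: [0.6112, -0.0911, 0.2342]
ee_rot: [[-0.534, 0.813, 0.232], [-0.126, 0.195, -0.973], [-0.836, -0.549, -0.001]]
force: [0.1, -2.1, 2.9]
grip_width: 0.0005
```

Request:
{"name": "apply_moves", "arguments": {"increments": [[0,[3,2,0],0]]}}

```text
time_s: 43.65
eef_pos: [0.6112, -0.091, 0.2308]
ee_rot: [[-0.534, 0.813, 0.233], [-0.126, 0.195, -0.973], [-0.836, -0.549, -0.002]]
force: [-0.8, -1.2, 2.1]
grip_width: 0.0003
```

Request:
{"name": "apply_moves", "arguments": {"increments": [[0,[3,2,0],0]]}}

```text
time_s: 43.78
eef_pos: [0.6115, -0.0908, 0.2287]
ee_rot: [[-0.532, 0.814, 0.233], [-0.128, 0.196, -0.972], [-0.837, -0.547, -0.0]]
force: [-1.0, -1.0, 2.4]
grip_width: 0.0005
```

Request:
{"name": "apply_moves", "arguments": {"increments": [[0,[2.5,1.6,0],0]]}}

```text
time_s: 43.9
eef_pos: [0.6116, -0.0908, 0.2263]
ee_rot: [[-0.532, 0.814, 0.234], [-0.128, 0.196, -0.972], [-0.837, -0.547, 0.0]]
force: [-2.4, -1.6, 2.2]
grip_width: 0.0009
```

Request:
{"name": "apply_moves", "arguments": {"increments": [[0,[4,2.6,0],0]]}}

```text
time_s: 44.02
eef_pos: [0.6116, -0.0906, 0.2219]
ee_rot: [[-0.531, 0.815, 0.234], [-0.128, 0.196, -0.972], [-0.838, -0.546, 0.001]]
force: [-1.6, -0.9, 2.6]
grip_width: 0.0007
```

Request:
{"name": "apply_moves", "arguments": {"increments": [[0,[3,2,0],0]]}}

```text
time_s: 44.15
eef_pos: [0.6118, -0.0905, 0.2186]
ee_rot: [[-0.53, 0.815, 0.234], [-0.128, 0.196, -0.972], [-0.838, -0.545, 0.0]]
force: [-5.1, -2.0, 7.2]
grip_width: 0.0003
```

Request:
{"name": "apply_moves", "arguments": {"increments": [[0,[3,2,0],0]]}}

```text
time_s: 44.28
eef_pos: [0.612, -0.0903, 0.2157]
ee_rot: [[-0.529, 0.816, 0.235], [-0.128, 0.197, -0.972], [-0.839, -0.544, 0.0]]
force: [-6.9, -0.5, 9.4]
grip_width: 0.0004
```

Request:
{"name": "apply_moves", "arguments": {"increments": [[0,[2.5,1.6,0],0]]}}

```text
time_s: 44.4
eef_pos: [0.6121, -0.0901, 0.2132]
ee_rot: [[-0.528, 0.816, 0.235], [-0.128, 0.197, -0.972], [-0.839, -0.543, 0.0]]
force: [-6.4, -0.0, 10.2]
grip_width: 0.0005
```

Request:
{"name": "apply_moves", "arguments": {"increments": [[0,[2.5,1.6,0],0]]}}

```text
time_s: 44.52
eef_pos: [0.6122, -0.0899, 0.2109]
ee_rot: [[-0.527, 0.817, 0.236], [-0.128, 0.198, -0.972], [-0.84, -0.542, 0.0]]
force: [-8.1, -0.0, 12.5]
grip_width: 0.0001
```

Request:
{"name": "apply_moves", "arguments": {"increments": [[0,[2.5,1.6,0],0]]}}

```text
time_s: 44.65
eef_pos: [0.6125, -0.0897, 0.2086]
ee_rot: [[-0.526, 0.817, 0.236], [-0.128, 0.198, -0.972], [-0.841, -0.541, 0.0]]
force: [-8.9, 0.1, 13.9]
grip_width: 0.0003
```

Request:
{"name": "apply_moves", "arguments": {"increments": [[0,[2,1.3,0],0]]}}

```text
time_s: 44.78
eef_pos: [0.6126, -0.0895, 0.2067]
ee_rot: [[-0.525, 0.818, 0.236], [-0.128, 0.199, -0.972], [-0.842, -0.54, 0.0]]
force: [-8.7, 0.2, 15.3]
grip_width: 0.0003
```

Request:
{"name": "apply_moves", "arguments": {"increments": [[0,[2,1.3,0],0]]}}

```text
time_s: 44.9
eef_pos: [0.6128, -0.0894, 0.2048]
ee_rot: [[-0.524, 0.818, 0.237], [-0.128, 0.199, -0.972], [-0.842, -0.539, 0.0]]
force: [-10.2, 1.0, 17.0]
grip_width: 0.0006
```

Request:
{"name": "apply_moves", "arguments": {"increments": [[0,[1.5,1,0],0]]}}

```text
time_s: 45.02
eef_pos: [0.613, -0.0893, 0.2033]
ee_rot: [[-0.523, 0.819, 0.237], [-0.128, 0.2, -0.972], [-0.843, -0.539, 0.0]]
force: [-9.8, 0.2, 17.4]
grip_width: 0.0007
```

Request:
{"name": "apply_moves", "arguments": {"increments": [[0,[-18,-13,0],0],[0,[-26,-17.5,0],0],[0,[-28,-18.5,0],0],[60,[-17,-32,3],0],[91,[-17,-32,3],0],[91,[-17,-32,3],0]]}}

```text
time_s: 45.78
eef_pos: [0.5601, -0.1116, 0.3813]
ee_rot: [[-0.533, 0.813, 0.235], [-0.129, 0.197, -0.972], [-0.836, -0.548, -0.0]]
force: [0.2, 0.1, -0.4]
grip_width: 0.0277
```

```bash
python3 - <<'E'
from trg import *
o=st(); snap('side','ii2'); crop('ii2','ii2b',(200,140,360,260),4.8)
snap('top','ii3'); crop('ii3','ii3b',(230,110,380,250),4.2)
R=o['ee_rot'];y=R[:,1]
T=clamp(V,[.014,0,.246])+.019*y; print(T,T-.085*y)
E
python3 tilt.py ii2 | head -14
```

```text
45.775 q [-0.5881 -0.0783  1.9949  1.0867  0.7677  0.0957] p [ 0.5601 -0.1116  0.3813] F [ 0.1604  0.1231 -0.3924] w 0.027662589601277245
[[-0.5327  0.813   0.235 ]
 [-0.1285  0.1967 -0.972 ]
 [-0.8365 -0.548  -0.0003]]
[0.5513 0.0295 0.2356] [0.4822 0.0128 0.2822]
236 252 267 259.5
237 252 267 259.5
238 253 266 259.5
239 254 266 260.0
240 254 266 260.0
266 253 269 261.0
270 249 273 261.0
274 247 275 261.0
278 246 275 260.5
282 247 275 261.0
0.063 [261.45599047 278.49580004]
0.095 [261.43922441 266.59449093]
0.12 [261.42565142 256.95976817]
0.15 [261.40878344 244.98610939]
```

Run:
```python
from trg import *
crop('ii2','ii2z',(240,205,290,255),14)
for n,z in (('lip top',.177),('disc top home',.185),('arm bottom home',.193),('lip low',.171)):
    print(n,(proj('side',clamp(V,[-.0,-.0,z]))[0]-[240,205])*14,(proj('side',clamp(V,[-.0,-.0145,z]))[0]-[240,205])*14)
```

```text
lip top [303.12536017 403.1336941 ] [327.57960776 464.65441505]
disc top home [303.07771787 355.67564931] [327.66299638 416.75197851]
arm bottom home [303.02956755 307.71154778] [327.74728882 368.33034922]
lip low [303.16076332 438.39992683] [327.51765071 500.24552542]
```

Run:
```python
from trg import *
o=manip.get_obs();R=o['ee_rot'];y=R[:,1];p=o['eef_pos']
T=clamp(V,[.014,0,.2455])+.019*y; S=T-.085*y
path(o['joints'],R,[S,T,T+[0,0,.072],T+[0,0,.072]-.09*y],[9,6,8,6])
print(S,T,plan(S-p,0,9,R)[0],plan([0,0,.01],0,1,R))
```

```text
[0.48186472 0.01305044 0.2813258 ] 9 speed 0.29 err 0.0 marg 0.241 q [-0.29677334 -0.1965856   2.36932818  1.48424733  0.4391253  -0.21769473]
[0.55134247 0.02945194 0.23518651] 6 speed 0.36 err 0.0 marg 0.24 q [-0.1672564   0.00725071  2.35525728  2.04922196  0.37644675 -0.7400024 ]
[0.55134247 0.02945194 0.30718651] 8 speed 0.33 err 0.0 marg 0.27 q [-0.1672564  -0.10714585  2.22674727  1.39073181  0.3381108  -0.04067847]
[0.4777778  0.01208565 0.35603988] 6 speed 0.29 err 0.0 marg 0.31 q [-0.30684119 -0.29569432  2.21969833  1.02794011  0.52726824  0.28952564]
[0.48186472 0.01305044 0.2813258 ] [0.55134247 0.02945194 0.23518651] [12.5, 1.8, -15.7, 0.0] [[-8.4, -5.4, 0.1, 0.0]]
```

Request:
{"name": "apply_moves", "arguments": {"increments": [[91,[12.5,1.8,-15.7],0],[91,[12.5,1.8,-15.7],0],[91,[12.5,1.8,-15.7],0],[91,[12.5,1.8,-15.7],0],[91,[12.5,1.8,-15.7],0],[91,[12.5,1.8,-15.7],0],[91,[12.5,1.8,-15.7],0],[91,[12.5,1.8,-15.7],0],[91,[12.5,1.8,-15.7],0]]}}

```text
time_s: 47.0
eef_pos: [0.4803, 0.015, 0.2757]
ee_rot: [[-0.534, 0.812, 0.235], [-0.128, 0.196, -0.972], [-0.835, -0.55, -0.001]]
force: [0.4, -0.0, 0.7]
grip_width: 0.091
```

Run:
```python
from trg import *
o=st();R=o['ee_rot'];y=R[:,1];p=o['eef_pos']
snap('top','jj3'); crop('jj3','jj3b',(230,110,380,250),4.2)
f=imaging.grab_frame('wrist'); cv2.imwrite('pics/jj1.png',cv2.resize(f['color'][:,:,::-1],None,fx=1.5,fy=1.5))
T=clamp(V,[.014,0,.2455])+.019*y;print(T-p,plan(T-p,0,5,R)[0])
addw=__import__('clampfit').addw; addw('w',p,R)
for l in ([.014,-.023,.2635],[.014,.023,.2635],[.001,-.023,.2635],[.001,.023,.2635],[.062,0,.333]): print(l,proj('w',clamp(V,l))[0]*1.5)
```

```text
47.0 q [-0.2943 -0.1913  2.377   1.492   0.4387 -0.2248] p [0.4803 0.015  0.2757] F [ 0.4152 -0.0182  0.6522] w 0.09099748803858886
[[-0.5343  0.8121  0.2346]
 [-0.1284  0.1963 -0.9721]
 [-0.8355 -0.5496 -0.0006]]
[ 0.0709  0.0146 -0.0406] [-1.2, 16.6, 0.5, 0.0]
[0.014, -0.023, 0.2635] [432.6276 272.349 ]
[0.014, 0.023, 0.2635] [347.1059 267.9312]
[0.001, -0.023, 0.2635] [432.6503 290.5353]
[0.001, 0.023, 0.2635] [343.7839 285.7584]
[0.062, 0, 0.333] [397.0229 101.5281]
```

Request:
{"name": "apply_moves", "arguments": {"increments": [[91,[-1.2,16.6,0.5],0],[91,[-1.2,16.6,0.5],0],[91,[-1.2,16.6,0.5],0],[91,[-1.2,16.6,0.5],0],[70,[-1.2,16.6,0.5],0],[62,[0,0,0],0],[62,[0,0,0],0]], "squeeze": 40}}

```text
time_s: 47.98
eef_pos: [0.5526, 0.0285, 0.2376]
ee_rot: [[-0.532, 0.814, 0.234], [-0.128, 0.196, -0.972], [-0.837, -0.547, 0.0]]
force: [0.2, 0.4, 0.0]
grip_width: 0.0642
```

Run:
```python
from trg import *
o=st()
f=imaging.grab_frame('wrist'); cv2.imwrite('pics/kk1.png',cv2.resize(f['color'][:,:,::-1],None,fx=1.5,fy=1.5))
snap('side','kk2'); crop('kk2','kk2b',(200,140,360,260),4.8)
```

```text
47.975 q [-0.1731  0.0043  2.3453  1.9938  0.3736 -0.6836] p [0.5526 0.0285 0.2376] F [0.17   0.4141 0.0441] w 0.0642237795113756
[[-0.5321  0.8138  0.2338]
 [-0.1282  0.1955 -0.9723]
 [-0.8369 -0.5473  0.0002]]
```

Request:
{"name": "apply_moves", "arguments": {"increments": [[55,[0,0,-1.8],0],[30,[0,0,0],0],[30,[0,0,0],0],[30,[0,0,0],0],[30,[0,0,0],0]], "squeeze": 40}}

```text
time_s: 48.7
eef_pos: [0.5528, 0.0303, 0.2398]
ee_rot: [[-0.529, 0.817, 0.23], [-0.121, 0.196, -0.973], [-0.84, -0.543, -0.005]]
force: [-6.5, -4.0, 9.3]
grip_width: 0.0408
```

Request:
{"name": "apply_moves", "arguments": {"increments": [[30,[0,0,0],0],[30,[0,0,0],0]]}}

```text
time_s: 48.95
eef_pos: [0.5528, 0.0303, 0.2398]
ee_rot: [[-0.529, 0.817, 0.23], [-0.121, 0.196, -0.973], [-0.84, -0.543, -0.005]]
force: [-6.0, -3.9, 8.4]
grip_width: 0.0408
```

Run:
```python
from trg import *
o=st()
f=imaging.grab_frame('wrist'); cv2.imwrite('pics/ll1.png',cv2.resize(f['color'][:,:,::-1],None,fx=1.5,fy=1.5))
```

```text
48.95 q [-0.1674  0.0011  2.3456  2.0076  0.3717 -0.6858] p [0.5528 0.0303 0.2398] F [-6.0304 -3.9459  8.3672] w 0.04083639832146399
[[-0.5293  0.8167  0.2299]
 [-0.1208  0.1957 -0.9732]
 [-0.8398 -0.5429 -0.005 ]]
```

Request:
{"name": "apply_moves", "arguments": {"increments": [[60,[0,0,0],0],[60,[0,-4,0],0],[60,[0,-5,0],0],[30,[0,0,0],0],[30,[0,0,0],0],[30,[0,0,0],0],[30,[0,0,0],0]], "squeeze": 40}}

```text
time_s: 49.88
eef_pos: [0.5456, 0.028, 0.244]
ee_rot: [[-0.531, 0.816, 0.229], [-0.12, 0.194, -0.973], [-0.839, -0.544, -0.005]]
force: [-4.6, -3.3, 4.9]
grip_width: 0.0394
```

Request:
{"name": "apply_moves", "arguments": {"increments": [[30,[0,0,0],0],[30,[0,0,0],0]], "squeeze": 55}}

```text
time_s: 50.12
eef_pos: [0.5456, 0.0279, 0.244]
ee_rot: [[-0.531, 0.816, 0.228], [-0.119, 0.194, -0.974], [-0.839, -0.544, -0.006]]
force: [-4.3, -3.4, 6.6]
grip_width: 0.0391
```

Request:
{"name": "apply_moves", "arguments": {"increments": [[30,[-2.5,-1.6,0],0],[30,[-2.5,-1.6,0],0],[30,[-2.5,-1.6,0],0]]}}

```text
time_s: 50.5
eef_pos: [0.5453, 0.0278, 0.2489]
ee_rot: [[-0.537, 0.812, 0.229], [-0.123, 0.194, -0.973], [-0.834, -0.551, -0.004]]
force: [17.8, 1.6, -16.2]
grip_width: 0.0388
```

Run:
```python
from h import *
snap('side','rel_lift1',(220,140,380,260),4.8)
```

```text
(no output)
```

View pics/rel_lift1.png

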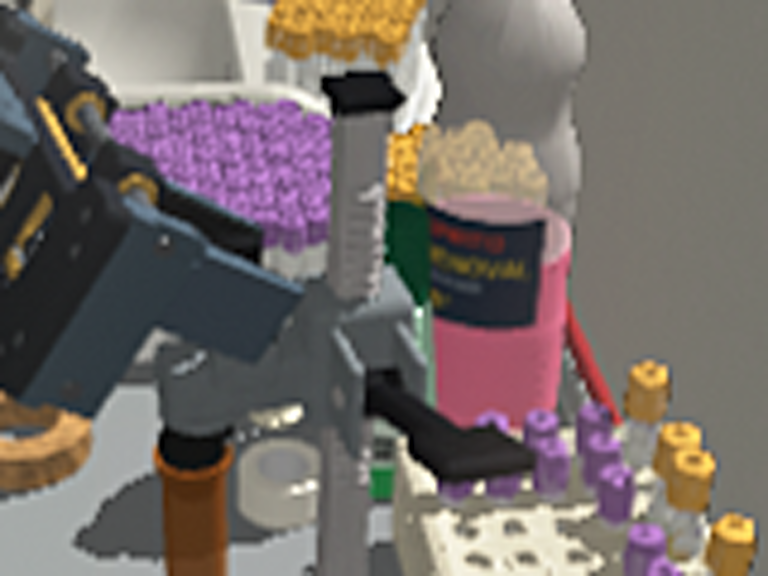

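Request:
{"name": "apply_moves", "arguments": {"increments": [[30,[-3.2,-0.3,0],0],[30,[-3.2,-0.3,0],0]]}}

```text
time_s: 50.8
eef_pos: [0.5455, 0.0278, 0.2511]
ee_rot: [[-0.543, 0.808, 0.228], [-0.124, 0.191, -0.974], [-0.831, -0.557, -0.004]]
force: [2.6, -2.2, -15.2]
grip_width: 0.0391
```

Run:
```python
from h import *
snap('side','rel_lift2',(220,140,380,260),4.8)
o=manip.get_obs(); print(o['force'],o['eef_pos'],o['grip_width'])
```

```text
[  3.481988    -3.51547682 -16.12634021] [0.54551182 0.02786067 0.25138314] 0.03888764348168603
```

View pics/rel_lift2.png

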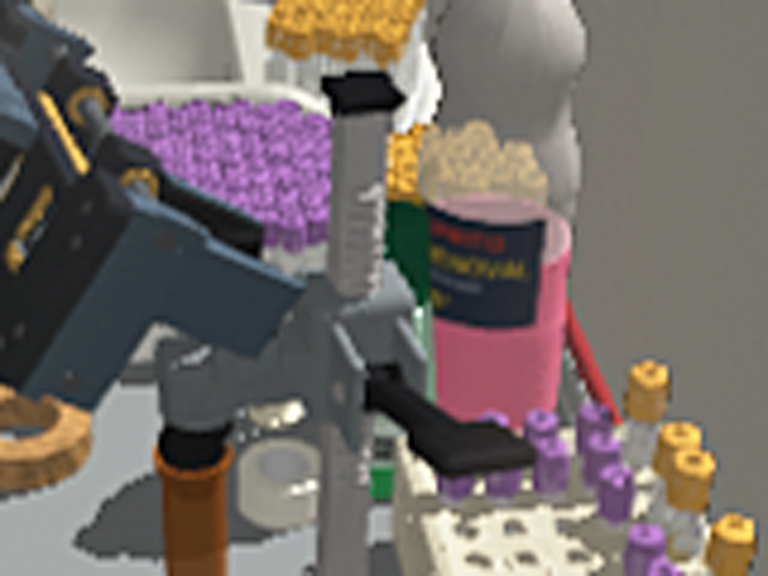

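Request:
{"name": "apply_moves", "arguments": {"increments": [[30,[-3.5,-1.9,0],0],[30,[-3.5,-1.9,0],0],[30,[-3.5,-1.9,0],0]]}}

```text
time_s: 51.22
eef_pos: [0.5455, 0.0279, 0.2625]
ee_rot: [[-0.543, 0.808, 0.228], [-0.125, 0.191, -0.974], [-0.83, -0.557, -0.003]]
force: [-2.0, -4.3, -16.2]
grip_width: 0.0391
```

Run:
```python
from h import *
snap('side','rel_lift3',(220,140,380,260),4.8)
o=manip.get_obs(); print(o['force'],o['eef_pos'],o['grip_width'])
```

```text
[ -3.51735417  -4.59881911 -15.08988325] [0.54557859 0.02786935 0.26305572] 0.0390569942720897
```

View pics/rel_lift3.png

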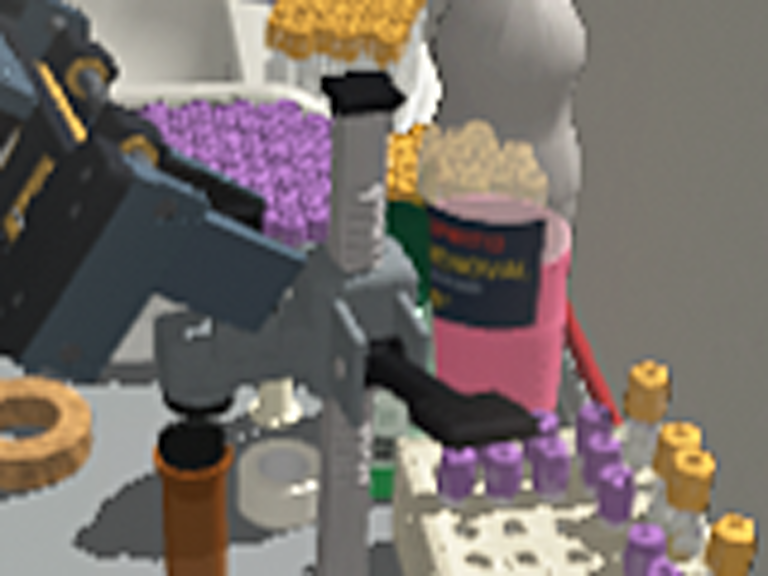

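Request:
{"name": "apply_moves", "arguments": {"increments": [[30,[-4.1,-2.9,0],0],[30,[-4.1,-2.8,0],0],[30,[-4.1,-2.8,0],0],[30,[-4.1,-2.8,0],0],[30,[-4.1,-2.8,0],0],[30,[-4.1,-2.8,0],0],[30,[-4.1,-2.8,0],0]]}}

```text
time_s: 52.15
eef_pos: [0.5455, 0.0279, 0.298]
ee_rot: [[-0.541, 0.809, 0.229], [-0.125, 0.192, -0.973], [-0.832, -0.555, -0.003]]
force: [0.4, -7.9, -15.8]
grip_width: 0.0388
```

Run:
```python
from h import *
snap('side','rel_lift4',(220,140,380,260),4.8)
o=manip.get_obs(); print(o['force'],o['eef_pos'],o['grip_width'])
```

```text
[ -3.52131165  -6.91182316 -13.39895213] [0.54558918 0.02789756 0.29867207] 0.03931277598015634
```

View pics/rel_lift4.png

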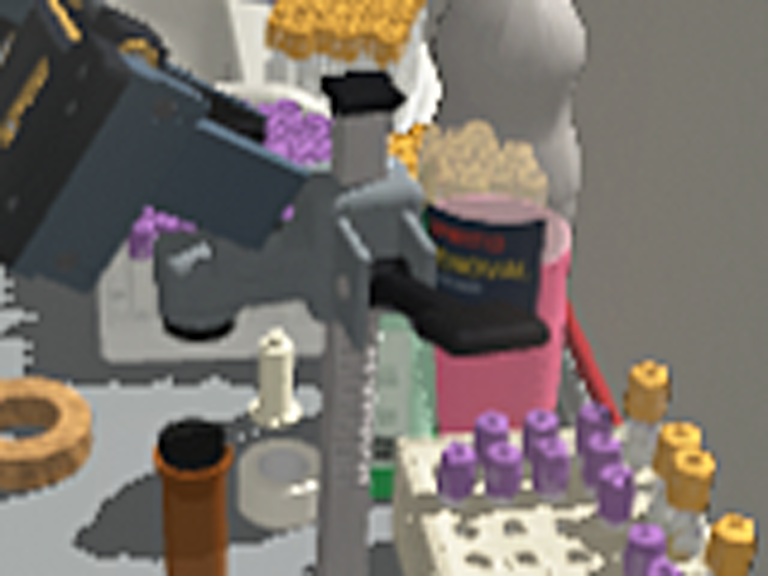

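Request:
{"name": "apply_moves", "arguments": {"increments": [[30,[-3.3,-2.2,0.5],0],[30,[-3.3,-2.2,0.5],0],[30,[-3.3,-2.2,0],0],[30,[-2.5,-1.7,0],0]]}}

```text
time_s: 52.7
eef_pos: [0.5454, 0.0279, 0.3129]
ee_rot: [[-0.54, 0.809, 0.232], [-0.126, 0.195, -0.973], [-0.832, -0.555, -0.003]]
force: [11.0, -5.2, -29.6]
grip_width: 0.0391
```

Request:
{"name": "apply_moves", "arguments": {"increments": [[30,[-2.5,-1.7,0],0]]}}

```text
time_s: 52.82
eef_pos: [0.5453, 0.0278, 0.3133]
ee_rot: [[-0.544, 0.806, 0.233], [-0.128, 0.195, -0.973], [-0.829, -0.559, -0.003]]
force: [22.4, -2.3, -38.6]
grip_width: 0.0388
```

Request:
{"name": "apply_moves", "arguments": {"increments": [[30,[-2.0,-1.3,0],0]]}}

```text
time_s: 52.95
eef_pos: [0.5453, 0.0277, 0.314]
ee_rot: [[-0.546, 0.805, 0.233], [-0.128, 0.194, -0.973], [-0.828, -0.561, -0.004]]
force: [25.3, -2.6, -38.8]
grip_width: 0.0389
```

Request:
{"name": "apply_moves", "arguments": {"increments": [[30,[3.0,3.5,0],0],[30,[0.5,0.5,0],0]]}}

```text
time_s: 53.2
eef_pos: [0.5458, 0.0279, 0.3137]
ee_rot: [[-0.539, 0.81, 0.232], [-0.128, 0.193, -0.973], [-0.833, -0.554, -0.001]]
force: [-20.7, -10.9, -6.0]
grip_width: 0.0388
```

```bash
python3 - <<'E'
from h import *
snap('side','rel_top',(220,140,380,260),4.8)
o=manip.get_obs(); print(o['force'],o['eef_pos'],o['grip_width'])
E
ls pics | head -80
```

```text
[-17.44566315 -10.42258732  -9.51645353] [0.54579768 0.02783885 0.3137695 ] 0.03882166293152897
a_side.png
a_top.png
a_wrist.png
aa2.png
aa2b.png
b1.png
b2.png
bb2.png
bb2b.png
c1.png
c2.png
cc2.png
cc2b.png
d1.png
dd2.png
dd2b.png
e1.png
e2.png
ee2.png
ee2b.png
f1.png
ff2.png
ff2b.png
g1.png
g2.png
gg2.png
gg2b.png
gg3.png
gg3b.png
hh1.png
hh2.png
hh2b.png
i1.png
i2.png
ii2.png
ii2b.png
ii2z.png
ii3.png
ii3b.png
j1.png
j2.png
jj1.png
jj3.png
jj3b.png
k1.png
kk1.png
kk2.png
kk2b.png
l1.png
l2.png
ll1.png
m1.png
m2.png
m2b.png
m3.png
m3b.png
n1.png
n2.png
n2b.png
n3.png
n3b.png
o2.png
o2b.png
q1.png
q2.png
q2b.png
r1.png
r2.png
r2b.png
rel_lift1.png
rel_lift2.png
rel_lift3.png
rel_lift4.png
rel_top.png
s1.png
s2.png
s2b.png
t1.png
t2.png
t2b.png
```

View pics/rel_top.png

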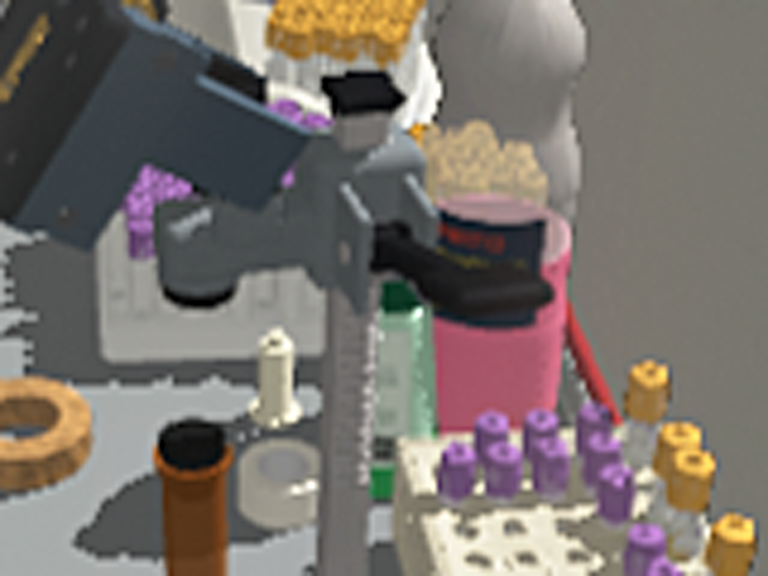

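```bash
cat h.py trg.py | head -60
python3 - <<'E'
from trg import *
import numpy as np
f=imaging.grab_frame('side')
def pr(X):
    c=np.array(f['R'])@np.array(X)+np.array(f['t']); p=np.array(f['intrinsics'])@c; p=p[:2]/p[2]; return (p-[220,140])*4.8
th=V[2]
def W(x,y,z): return [V[0]+np.cos(th)*x-np.sin(th)*y, V[1]+np.sin(th)*x+np.cos(th)*y, z]
for s in (0,.003,.006,.01): print(s,'padunder',pr(W(0,0,.252-s)).round(),'trig near corners',[pr(W(.062+a,-.124+b,.322-s)).round().tolist() for a in(-.017,.017) for b in (-.02,.02)],'head front-top', pr(W(.054,0,.310-s)).round())
E
```

```text
from cell import manip, imaging, order
import cv2, numpy as np
K={};RT={}
K['side']=np.array([[397.78170476,0,248.21950635],[0,397.78170476,195.04529361],[0,0,1]])
K['top']=np.array([[356.11178798,0,260.37863676],[0,356.11178798,195.45461171],[0,0,1]])
RT['side']=(np.array([[0.99913865,-0.03743618,-0.01790237],[-0.03437812,-0.50513403,-0.86235594],[0.02324021,0.86222859,-0.50598591]]),np.array([-0.49159108,0.25720146,0.82448396]))
RT['top']=(np.array([[0.02419774,-0.99928781,0.02895408],[-0.99776376,-0.02594562,-0.06159792],[0.06230528,-0.0273988,-0.99768099]]),np.array([0.08164653,0.51364183,1.03112463]))
def proj(n,X):
    R,t=RT[n]; c=np.atleast_2d(X)@R.T+t; p=c@K[n].T; return p[:,:2]/p[:,2:]
def ray(n,uv):
    R,t=RT[n]; d=R.T@np.linalg.solve(K[n],[uv[0],uv[1],1.]); return -R.T@t,d
def atz(n,uv,z):
    c,d=ray(n,uv); return c+d*(z-c[2])/d[2]
def tri(obs):
    A=np.zeros((3,3));b=np.zeros(3)
    for n,uv in obs:
        c,d=ray(n,uv); d=d/np.linalg.norm(d);P=np.eye(3)-np.outer(d,d);A+=P;b+=P@c
    return np.linalg.solve(A,b)
def snap(n,name,box=None,s=1):
    f=imaging.grab_frame(
[... 880 characters left out ...]
'eef_pos'],'F',o['force'],'w',o['grip_width']); print(o['ee_rot']); return o
from h import *
from arm import *
from clampfit import clamp
V=[.522,.0235,.164]
0 padunder [200. 291.] trig near corners [[453.0, 315.0], [410.0, 251.0], [558.0, 302.0], [510.0, 239.0]] head front-top [341. 140.]
0.003 padunder [200. 297.] trig near corners [[452.0, 323.0], [410.0, 259.0], [557.0, 310.0], [510.0, 247.0]] head front-top [341. 147.]
0.006 padunder [200. 304.] trig near corners [[451.0, 332.0], [409.0, 267.0], [556.0, 318.0], [509.0, 255.0]] head front-top [341. 154.]
0.01 padunder [200. 313.] trig near corners [[450.0, 343.0], [408.0, 278.0], [555.0, 329.0], [508.0, 265.0]] head front-top [340. 164.]
```

Run:
```python
from h import *
snap('side','rel_topz',(250,150,345,215),8)
```

```text
(no output)
```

View pics/rel_topz.png

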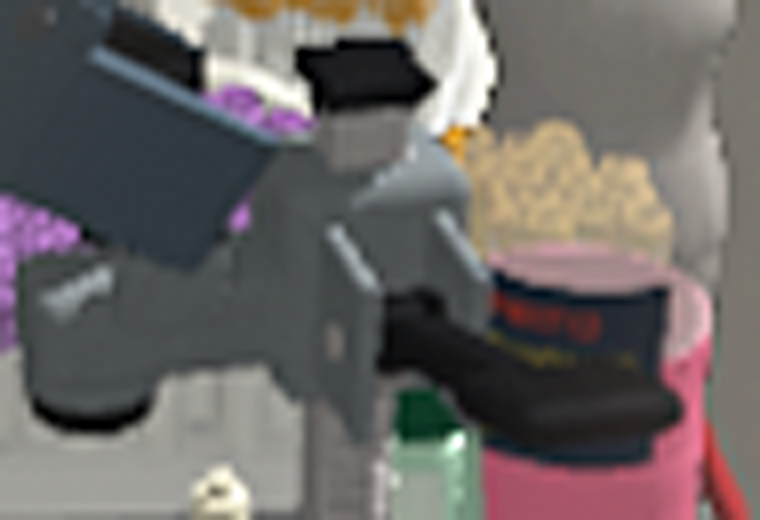

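Request:
{"name": "apply_moves", "arguments": {"increments": [[30,[1.2,-2.6,0],0],[30,[0,0,0.5],0]]}}

```text
time_s: 53.6
eef_pos: [0.5454, 0.0277, 0.3139]
ee_rot: [[-0.54, 0.809, 0.234], [-0.127, 0.196, -0.972], [-0.832, -0.555, -0.003]]
force: [12.8, -1.0, -22.5]
grip_width: 0.0387
```

Request:
{"name": "apply_moves", "arguments": {"increments": [[30,[0,1.0,0],0],[60,[0,0,0],0],[60,[0,0,0],0],[60,[0,0,0],0]]}}

```text
time_s: 54.1
eef_pos: [0.5492, 0.0276, 0.3229]
ee_rot: [[-0.526, 0.818, 0.234], [-0.13, 0.195, -0.972], [-0.841, -0.542, 0.003]]
force: [-0.5, -0.3, 0.3]
grip_width: 0.0599
```

Run:
```python
from h import *
snap('side','rel_open',(220,140,380,260),4.8)
o=manip.get_obs(); print(o['force'],o['eef_pos'],o['grip_width'])
```

```text
[-0.11935021 -0.21209504  0.11124794] [0.54890149 0.02763179 0.32229507] 0.0598822137869125
```

View pics/rel_open.png

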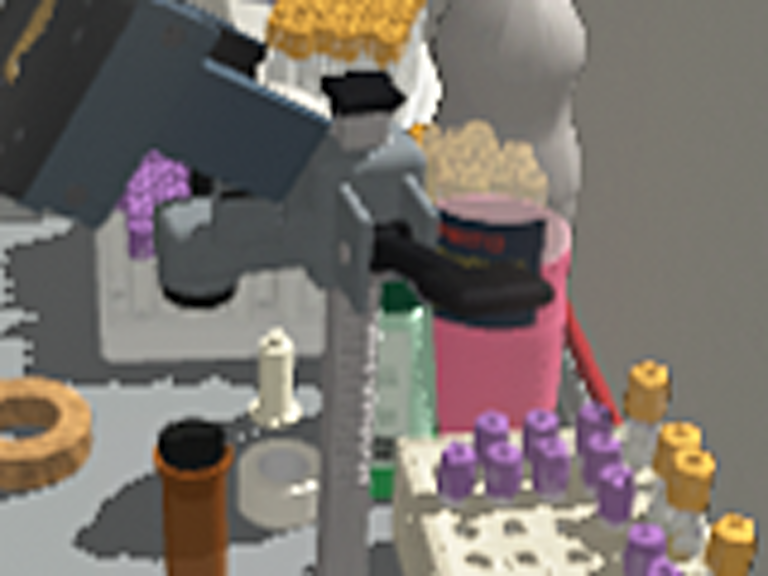

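Request:
{"name": "apply_moves", "arguments": {"increments": [[60,[0,-8,0],0],[60,[0,-12,0],0],[60,[0,-12,0],0],[60,[0,-12,0],0],[60,[0,-12,0],0],[60,[0,-12,0],0],[60,[0,-12,0],0],[60,[0,-12,0],0],[60,[0,0,0],0],[60,[0,0,0],0]]}}

```text
time_s: 55.4
eef_pos: [0.4728, 0.0097, 0.3693]
ee_rot: [[-0.532, 0.814, 0.234], [-0.128, 0.196, -0.972], [-0.837, -0.547, 0.0]]
force: [0.1, 0.8, -1.7]
grip_width: 0.06
```

```bash
python3 - <<'E'
from h import *
snap('side','fin_side');snap('top','fin_top')
crop('fin_side','fin_sidez',(220,140,380,260),4.8)
crop('fin_top','fin_topz',(160,60,360,210),4)
o=manip.get_obs(); print(o['time_s'],o['force'],o['eef_pos'],o['grip_width'])
E
python3 tilt.py fin_side
```

```text
55.5 [-0.63802871 -1.11332178 -0.44842074] [0.47292958 0.00984014 0.36906299] 0.06039101830160281
235 252 268 260.0
236 252 267 259.5
237 253 267 260.0
238 253 266 259.5
239 254 266 260.0
240 254 266 260.0
266 252 269 260.5
270 249 273 261.0
274 247 275 261.0
278 247 275 261.0
282 247 275 261.0
0.063 [261.45599047 278.49580004]
0.095 [261.43922441 266.59449093]
0.12 [261.42565142 256.95976817]
0.15 [261.40878344 244.98610939]
0.171 [261.39658032 236.32377892]
0.177 [261.39303163 233.80476173]
0.195 [261.38221507 226.12667294]
```

View pics/fin_side.png

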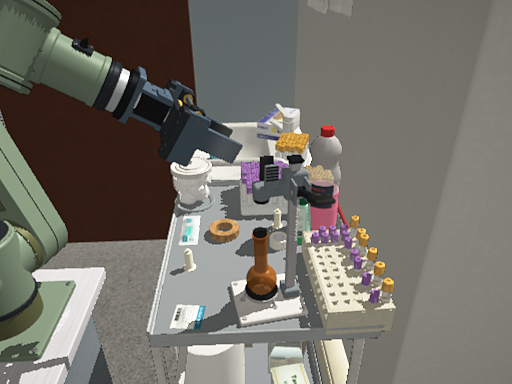

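View pics/fin_sidez.png

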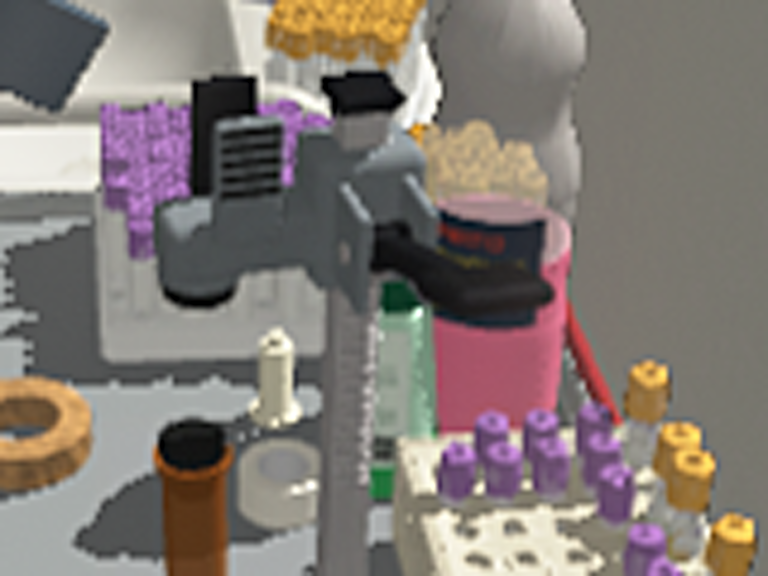

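View pics/fin_top.png

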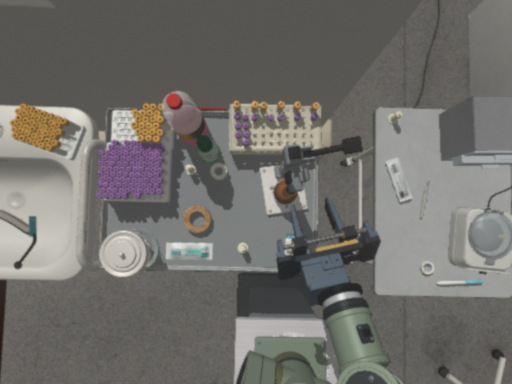

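View pics/a_side.png

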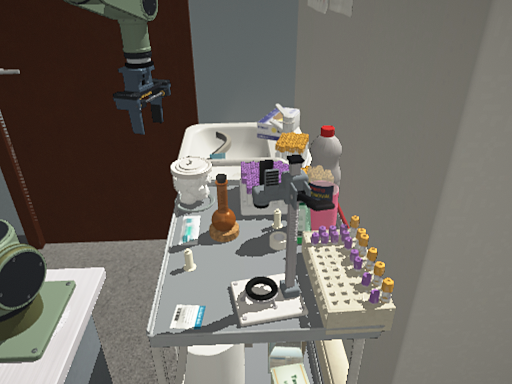

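```bash
python3 -c "
from h import *
crop('fin_side','fz',(240,215,285,250),14)
import numpy as np
for z in (.177,.185,.188,.190): print(z, (proj('side',[[.522,.0235,z],[.522,.0235-.014,z],[.522,.0235+.014,z]])-[240,215])@np.eye(2)*14)
"
```

```text
0.177 [[303.12536017 263.1336941 ]
 [309.99561097 323.95022566]
 [296.46792255 204.20101808]]
0.185 [[303.07771787 215.67564931]
 [309.98422391 276.05728007]
 [296.38626497 157.17416744]]
0.188 [[303.05972147 197.74884807]
 [309.97992206 257.96408644]
 [296.35542313 139.41225551]]
0.19 [[303.04768397 185.75790215]
 [309.97704447 245.86119657]
 [296.33479459 127.53221647]]
```

View pics/fz.png

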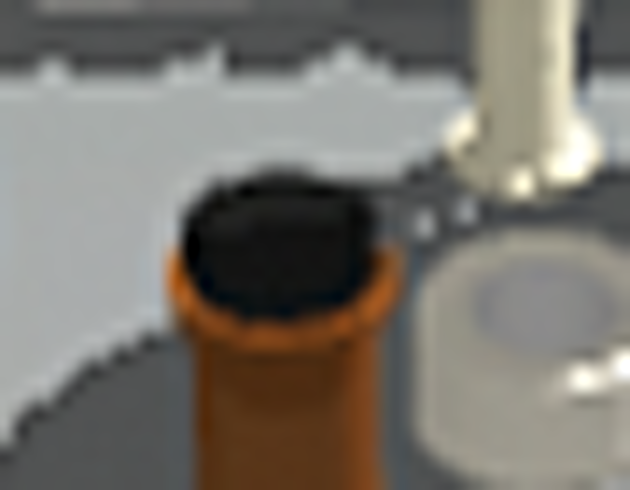

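```bash
python3 -c "
from cell import order
print(order.finish_job())"
```

```text
the job is handed in; nothing more can be done
None
```

The job is done and handed in at about 55.5 s of the 72 s allowed.

**What I did**
- I carried the flask by its neck into the rubber ring, let go of it, and pumped the trigger lightly. I eased off when it went firm, at about 17 N.
- I then squeezed the release lever against its post, slid the jaw up to its top stop, let go and backed the tool away.

**Last checks**
- **Stopper:** its disc sits on the lip. In the side picture its edges are at rows 168 and 322 of the enlarged crop, against about 157 and 324 expected for fully home; a raised stopper would show higher.
- **Flask:** it stands upright in the ring, with the lip within about 1 to 1.5 pixels of the ball's column, roughly 1° of tilt.
- **Jaw:** it is at the top. The head meets the bar at about row 138, against 140 expected for zero slide, and it stayed there after I let go.
- **Bystanders and robot:** the cork ring and the other items stand where they did at the start. The robot touches nothing, with about 1 N or less on the wrist.

**What went less than ideally**
- The first squeeze on the release stalled at 40.8 mm, so I backed off 9 mm and squeezed again. The opening then read 39 mm rather than the nominal 37, because the fingers were slightly turned against the uprights, but the jaw slid freely.
- At the top stop the pull briefly reached about 39 N vertically, 46 N in total, more than the 15 to 20 N advised. The limit of 40 N is for the arm or gripper body pressing on something. This pull went through the finger pads, so I don't expect it to count, but I can't confirm that.

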